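Tip bottle caps off a tray into a steriliser and start it

ROBOT

A 6-joint arm with a two-finger parallel gripper is mounted at the origin on the work surface. World frame = base frame: x ahead of the robot, y to its left, z up, the work surface at z = 0. Lengths are in mm, angles in rad, forces in N, time in s.
With the tool pointing down it reaches from about 350 to 975 mm from the base axis. Payload 7.1 kg.
Tool frame: the origin (TCP) lies at the very end of the fingers, on their centre line; the grasp point (between the pads) lies 19 mm behind it; z points along the fingers, y is the line along which they close (so a half turn about z gives the same grasp; the last joint's range is limited). The gripper opens to 88 mm and grips with 3 to 60 N. Pads are 20 mm wide; open, the fingers measure 115 mm over their backs; the gripper's body (75 mm by 178 mm) begins 61 mm behind the grasp point.
Start: joints at [1.169, 0.423, 1.63, -0, 1.089, -0.019], TCP at [233.417, 579.76, 222.675] pointing down, gripper open.
Joint ranges: [-3, 3], [-0.9, 2.11], [0.09, 2.58], [-1.31, 4.45], [0.11, 2.69], [-2.54, 2.54]. Speed limits (rad/s): [2.39, 2.39, 3.01, 3.14, 3.14, 3.14].

INTERFACE

Orientations are given as a rotation vector (axis times angle).
In Python, from workcell import ctrl, optics gives the robot as it stands.
- The arm moves only by the shell command python3 -m jog 'ROWS'. ROWS is JSON, a list of rows, each a list of 7 numbers: the shift along the tool's x, y, z in units of 40 mm (1.0 is 40 mm), then the turn, a rotation vector about the tool's x, y, z in units of 6 degrees (1.0 is 6 degrees), then the opening, from 0 (shut) to 1 (fully open). A call has 1 to 20 rows; each row shifts and turns the commanded pose from where the row before left it, along the tool's axes as they then stand; what a row does not reach is not made up. A row lasts 1/10 s, in which the tool goes at most 50 mm and 8.59 degrees, less where a joint would pass 70% of its speed; a pose out of reach is approached as far as the arm can. A call is refused whole if a number of a shift passes 1 or a number of a turn 1, either way. A call with a gripper value outside its range is refused whole. The fingers move at their own pace and stop on an object; the grip force is fixed at half the most. Time passes only in rows, so rows that do not move let the fingers close. It gives the time, the measured TCP pose, the force, the opening and the grip force at its end, in the units of the state.
- ctrl.get_obs(): the state, without advancing time (a new reading comes with each control period).
- optics.get_image(name): name is "side" or "top" or "wrist"; returns the picture (420x560x3 uint8, red, green, blue); there is no depth.
- optics.camera_model(name): a dict with "fov_y" (degrees; the focal length in pixels is half the picture's height over the tangent of half this angle, whatever the lens; pixels are square), "cx", "cy" (the principal point, pixels), "view" (4x4, takes a point from world to camera coordinates); the wrist camera has in their place "hand_eye" (4x4, takes a point from camera to tool coordinates, whose origin is the TCP and whose axes are the flange's). Camera axes: x right, y up, looking along -z (the intrinsics and any distortion apply to the point x, -y, -z); pixel columns grow to the right and rows downward; lengths in mm; the calibration is good to about 2 mm. A picture is of the moment at which its call begins: read the wrist's pose just before it. camera_model takes no time and is no camera call.
- ctrl.close_job(): hands the job in; it is judged then, once.
Trained networks look in the newest picture that a camera, given by its name, has taken for a name from the list of things; names that differ only in an ending like _2 or _b are one class to them, and where a whole thing is asked for, a point or a joint stands for the part that bears it (a point fixed in the world has none). Each returns a list of dicts, best first, with "conf" (0 to 1); they miss things now and then, are a little off and sometimes report something else, mostly with a low value. They report only what shows in the picture. A call takes as long as a camera call. They do not tell look-alikes from the thing itself.
- optics.masks_of(target, camera): "pixels" (420x560 bool, what is visible of it) and "extent" ([centre column, centre row, width, height] in pixels, round what is visible of it).
The state is a dict: "t": time; "qpos": joint angles; "qvel": joint speeds; "joint_torque": joint torques, N m; "ee_pos": TCP position; "orientation": TCP orientation; "ft_force": force on the tool from outside, world axes, zero at the start; "moment": the same for the moment, N m; "width": finger opening in mm; "grasp_force": force on a finger pad.
Only numpy, scipy, OpenCV 4.12 (cv2) and the standard library are available. Lean on these libraries where they do the work, as an engineer would, in place of code of your own. Each camera call takes 0.05 s, during which the arm holds its last target. There are 200 camera calls.

TASK

Pick up the steel tray by its handle and tip all three bottle caps off its open end into the open steriliser, without the gripper touching the caps. Put the empty tray back flat on its cork mat, then shut the steriliser's lid fully and turn the knob on its sloping front panel clockwise until it clicks over to its end stop. Leave the two bottles and the beaker standing where they are.

Things in the scene. Friction and masses are not known exactly. Their poses are not given: they have to be found in the camera images.
- steriliser: White steriliser, fixed, left or right on the table: open-topped chamber 150 (x) by 210 (y) by 110 mm high outside, walls and floor 6 mm. In front a sloping control panel reaches to x = -155 mm, at most 85 mm high (knob apart). Origin: underside centre of the chamber; x points from the panel (front) to the lid's hinge (back), z up.
- lid (a joint): Lid angle: 0 shut, 1.3 to 1.5 rad (nearly upright) at the start, at most 1.9. Hinge line along the steriliser's y at x = +75, z = 110 mm. The hinge is stiff (0.22 N m): the lid stays where it is left; pushing its outer face near the free edge towards the front (-x) and down shuts it with under 4 N.
- lid_edge (a point): Middle of the lid's free edge, on its outer (when shut, upper) face. The lid is a plain flat white plate, 160 mm from hinge to free edge, 210 mm wide, 8 mm thick, inner face in the hinge plane; shut, it overhangs the front wall by 10 mm. x points from free edge to hinge, z out of the outer face.
- timer (a joint): Knob angle: 0 at the start (off), grows clockwise seen from outside, end stop at 1.2 rad (on). A sprung detent resists with up to 0.10 N m until 0.6 rad, then snaps the knob on towards 1.2.
- timer_grip (a point): Grip point on the black knob's axis. Its z axis is the knob axis, out of the panel, leaning 0.6 rad (34 deg) from vertical to the steriliser's front. The grip is a bar along x, 53 mm long, 14 wide, 30 high, on a disc of 56 mm diameter; bar top 7 mm above this point, disc top 23 and panel 37 mm below it. It turns with the knob; at 0 the bar runs up and down the slope.
- mat: Cork mat 200 (x) by 180 (y) by 4 mm, fixed to the table, on the other side from the steriliser. Origin: underside centre. The tray starts on it.
- tray: Steel tray 150 (x) by 140 (y) mm, bottom 4 mm thick, walls 22 mm high and 4 mm thick at both sides and the back (-x); the front end (+x) is open, so that things slide off. 0.3 kg. Origin: underside centre; z up. A handle stands behind the back wall. The caps begin to slide at a tilt of 25 to 37 deg; 50 deg empties it.
- tray_handle (a point): Grip point on the handle, at (-130, 0, 70) mm in the tray's frame, with the tray's axes: a dark steel plate 10 mm thick, 60 wide (along tray y), rising 95 mm along its slope from behind the back wall and leaning back (to tray -x) 0.65 rad (37 deg) from tray z. The point is mid-plate, 25 mm below its top edge. Fingers pointing along the plate, down and forward at 37 deg, straddle it fore and aft.
- tray_lip (a point): Middle of the tray's open front edge, on its upper surface: (75, 0, 4) mm in the tray's frame.
- cap1_mid (a point): Centre of a white ribbed wide-mouth bottle cap, 60 mm diameter, 24 mm high, about 35 g, lying flat on the tray. The three are alike; two lie side by side near the open end and one behind.
- cap2_mid (a point): Centre of a white ribbed wide-mouth bottle cap, 60 mm diameter, 24 mm high, about 35 g, lying flat on the tray. The three are alike; two lie side by side near the open end and one behind.
- cap3_mid (a point): Centre of a white ribbed wide-mouth bottle cap, 60 mm diameter, 24 mm high, about 35 g, lying flat on the tray. The three are alike; two lie side by side near the open end and one behind.
- white_bottle: Bystander: white plastic bottle, 72 mm diameter, 200 mm tall, beyond the work on the left. Origin: underside centre.
- oil_bottle: Bystander: amber glass bottle, 64 mm diameter, 210 mm tall, on the right. Origin: underside centre.
- beaker: Bystander: glass beaker, 68 mm diameter, 85 mm tall, in the middle towards the far side. Origin: underside centre.
Not all that is in view belongs to the job. What is shaped like the part that bears cap2_mid but orange or pink is not meant.

How it is judged (in metres and radians):
On the way, in this order (a step that is already met when the one before it is completed fails the run):
1. the tray is lifted off its mat (height (world z) of tray above 0.04 m), for 0.2 s.
2. all three caps are in the steriliser's chamber, off the raised tray (x of cap1_mid in the frame of steriliser between -0.072 and 0.072 m and y of cap1_mid in the frame of steriliser between -0.102 and 0.102 m and z of each of cap1_mid, cap2_mid, cap3_mid in the frame of steriliser below 0.105 m and x of cap2_mid in the frame of steriliser between -0.072 and 0.072 m and y of cap2_mid in the frame of steriliser between -0.102 and 0.102 m and x of cap3_mid in the frame of steriliser between -0.072 and 0.072 m and y of cap3_mid in the frame of steriliser between -0.102 and 0.102 m and height (world z) of tray above 0.04 m and contact force between tray and cap1 below 0.05 N and contact force between tray and cap2 below 0.05 N and contact force between tray and cap3 below 0.05 N), for 0.2 s.
3. the empty tray is back, flat on its mat (horizontal distance between tray and mat below 0.06 m and height (world z) of tray below 0.012 m and angle between tray's own z axis and vertical below 0.06 rad), for 0.2 s.
4. the lid is shut (value of joint lid below 0.06 rad), for 0.2 s.
5. the knob has clicked over to its stop (value of joint timer above 1.05 rad), for 0.2 s.
At the end, for the whole second after the job is handed in: All three caps are inside the chamber, the tray lies flat and still on the mat (centres within 60 mm, level within 0.06 rad), the lid is shut (under 0.06 rad) and the knob is past its click (over 1.05 rad) (all of step 3 and x of cap1_mid in the frame of steriliser between -0.072 and 0.072 m and y of cap1_mid in the frame of steriliser between -0.102 and 0.102 m and z of each of cap1_mid, cap2_mid, cap3_mid in the frame of steriliser below 0.105 m and x of cap2_mid in the frame of steriliser between -0.072 and 0.072 m and y of cap2_mid in the frame of steriliser between -0.102 and 0.102 m and x of cap3_mid in the frame of steriliser between -0.072 and 0.072 m and y of cap3_mid in the frame of steriliser between -0.102 and 0.102 m and value of joint lid below 0.06 rad and value of joint timer above 1.05 rad and linear speed of tray below 0.02 m/s); the robot touches nothing.
It fails at once if the gripper touches a cap (contact force between the fingers and cap1 above 0.5 N or contact force between the fingers and cap2 above 0.5 N or contact force between the fingers and cap3 above 0.5 N).
It fails at once if the white plastic bottle is pushed aside or tipped (distance of white_bottle from where it was at the start of the episode above 0.03 m or angle between white_bottle's own z axis and vertical above 0.3 rad).
It fails at once if the amber glass bottle is pushed aside or tipped (distance of oil_bottle from where it was at the start of the episode above 0.03 m or angle between oil_bottle's own z axis and vertical above 0.3 rad).
It fails at once if the glass beaker is pushed aside or tipped (distance of beaker from where it was at the start of the episode above 0.03 m or angle between beaker's own z axis and vertical above 0.3 rad).
It also fails if it takes over 72 s, if anything falls off the work surface, if the arm or the gripper's body presses on something with over 40 N, if the wrist force passes 120 N, or if a joint passes its speed limit or range.

## Working session

There is one attempt and no reset: what is moved stays moved. The work goes in short steps, Python scripts to look and compute and a shell command to move; the robot and the scene stay as the last step left them, time stands still between calls to the robot, and variables do not carry over. Pictures are saved under pics/ and viewed, at most 10 in all, crops included, and the job is handed in when it is done.

```bash
ls; mkdir -p pics; python3 - <<'E'
from workcell import ctrl, optics
import cv2, numpy as np
for n in ["top","side"]:
    im=optics.get_image(n); cv2.imwrite(f"pics/{n}0.png",im[:,:,::-1])
    print(n,optics.camera_model(n))
print(optics.camera_model("wrist")); print(ctrl.get_obs())
E
```

```text
pics
top {'fov_y': 43.570379656722295, 'cx': 280.9188379973983, 'cy': 205.67455815366972, 'view': array([[-2.59194051e-02, -9.99662622e-01, -1.68114179e-03,
         1.02082232e+00],
       [ 9.93240451e-01, -2.59431564e-02,  1.13138670e-01,
        -6.19462774e+02],
       [-1.13144114e-01,  1.26270900e-03,  9.93577785e-01,
        -1.43163514e+03],
       [ 0.00000000e+00,  0.00000000e+00,  0.00000000e+00,
         1.00000000e+00]])}
side {'fov_y': 42.64002406287885, 'cx': 277.957168585579, 'cy': 216.40878301414068, 'view': array([[ 4.57122888e-01, -8.89348666e-01, -9.88004673e-03,
        -2.58406161e+02],
       [ 6.08937688e-01,  3.04857081e-01,  7.32295742e-01,
        -4.60645091e+02],
       [-6.48254239e-01, -3.40765477e-01,  6.80915069e-01,
        -1.06701962e+03],
       [ 0.00000000e+00,  0.00000000e+00,  0.00000000e+00,
         1.00000000e+00]])}
{'fov_y': 58.07296485613897, 'cx': 286.52468539705984, 'cy': 210.9399779295466, 'hand_eye': array([[ 1.02873436e-03,  9.70103903e-01,  2.42687783e-01,
         6.65449527e+01],
       [ 9.99999318e-01, -1.13221754e-03,  2.8693
[... 206 characters left out ...]
}
{'t': 0.1, 'qpos': array([ 1.16898657e+00,  4.23734079e-01,  1.63059107e+00,  6.00955692e-06,
        1.08858931e+00, -1.90128105e-02]), 'qvel': array([ 3.73131447e-05, -1.90403895e-03, -2.43096855e-03, -1.73784603e-03,
       -4.47066147e-04, -4.16359799e-04]), 'joint_torque': array([-1.98733164e-05, -5.45611167e+01, -2.74323553e+01,  6.45555882e-02,
        1.87303580e-02, -3.38937582e-05]), 'ee_pos': array([233.23936393, 579.32376385, 222.00721589]), 'orientation': array([-5.97582172e-01, -3.08394692e+00,  2.02856723e-03]), 'ft_force': array([-0.4579742 ,  0.77211372, -0.32762208]), 'moment': array([-0.03978638,  0.0300731 , -0.03432427]), 'grasp_force': 0.0, 'width': 88.22838206470355}
```

View pics/top0.png

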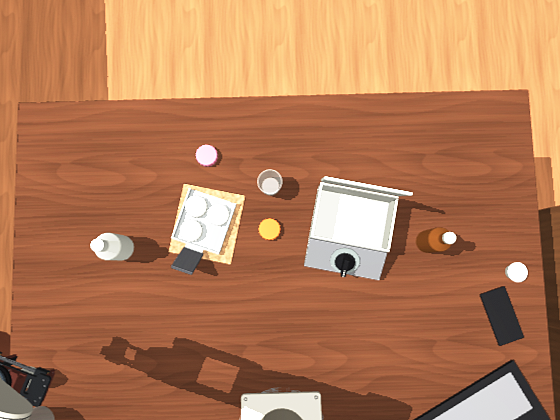

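View pics/side0.png

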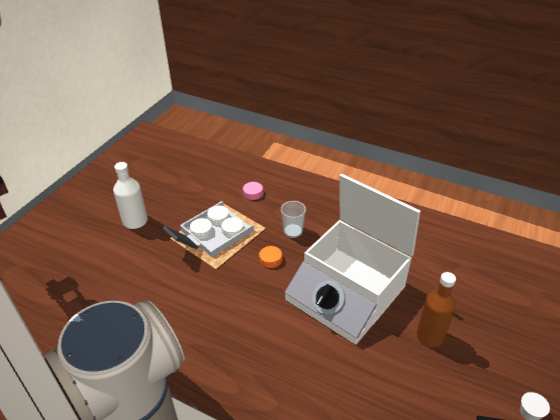

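The top view shows the tray on the mat at (207,222), with its handle at (187,260) pointing at the robot and its open end facing away. The steriliser is at (350,230), panel towards the robot, knob at (345,262). Cap candidates are three white ones on the tray, orange (269,229), pink (206,155) and white (517,272). The ones meant are the three white caps on the tray.

```bash
cat > h.py <<'E'
import numpy as np, cv2
from scipy.spatial.transform import Rotation as R
from workcell import ctrl, optics
def cam(n):
    m=optics.camera_model(n); f=210/np.tan(np.radians(m['fov_y']/2))
    if 'view' in m: V=m['view']
    else:
        o=ctrl.get_obs(); T=np.eye(4); T[:3,:3]=R.from_rotvec(o['orientation']).as_matrix(); T[:3,3]=o['ee_pos']
        V=np.linalg.inv(T@m['hand_eye'])
    return f,m['cx'],m['cy'],np.array(V)
def proj(c,P):
    f,cx,cy,V=c; p=np.atleast_2d(P)@V[:3,:3].T+V[:3,3]
    return np.c_[cx+f*p[:,0]/-p[:,2], cy-f*p[:,1]/-p[:,2]]
def onz(c,uv,z):
    f,cx,cy,V=c; uv=np.atleast_2d(uv)
    d=np.c_[(uv[:,0]-cx)/f,-(uv[:,1]-cy)/f,-np.ones(len(uv))]@V[:3,:3]; o=-V[:3,:3].T@V[:3,3]
    return o+d*((z-o[2])/d[:,2])[:,None]
E
python3 - <<'E'
from h import *
ims={}
for n in ["top","side"]:
    c=cam(n); im=optics.get_image(n)[:,:,::-1].copy()
    big=cv2.resize(im,None,fx=4,fy=4,interpolation=cv2.INTER_CUBIC)
    for t in ["steriliser","lid_edge","timer_grip","mat","tray","cap1_mid","white_bottle","oil_bottle","beaker"]:
        for r in optics.masks_of(t,n)[:4]:
            m=r['pixels'].astype(np.uint8); ys,xs=np.nonzero(m)
            rect=cv2.minAreaRect(np.c_[xs,ys].astype(np.float32))
            print(n,t,round(r['conf'],2),np.round(r['extent'],1),'cen',round(xs.mean(),1),round(ys.mean(),1),len(xs),'z0',np.round(onz(c,[xs.mean(),ys.mean()],0)[0,:2]), 'ang',round(rect[2],1))
    ims[n]=big
t=ims["top"]; a=t[160*4:290*4,160*4:260*4]; b=t[160*4:290*4,300*4:420*4]
m=np.hstack([a,b]); m=cv2.resize(m,None,fx=.88,fy=.88); print(m.shape); cv2.imwrite("pics/z1.png",m)
s=ims["side"][170*4:345*4,150*4:420*4]; cv2.imwrite("pics/z2.png",cv2.resize(s,None,fx=.74,fy=.74))
E
```

```text
top steriliser 0.74 [435.5 239.7  37.3  25.3] cen 433.7 239.9 749 z0 [ 514. -446.] ang 84.3
top steriliser 0.58 [359.7 229.1 107.2 104.9] cen 351.2 227.0 7713 z0 [ 557. -214.] ang 11.0
top lid_edge 0.71 [367.7 186.4  91.2  18.3] cen 365.9 186.5 421 z0 [ 672. -260.] ang 10.7
top timer_grip 0.91 [343.4 265.7  20.5  22.2] cen 344.0 262.7 325 z0 [ 457. -189.] ang 45.0
top mat 0.87 [204.7 223.9  75.7  80.2] cen 214.2 224.0 1574 z0 [576. 176.] ang 11.3
top tray 0.75 [202.8 230.9  66.   85.7] cen 199.9 232.9 2364 z0 [551. 217.] ang 20.6
top cap1_mid 0.91 [195.7 206.4  24.6  21.3] cen 195.5 206.2 366 z0 [628. 229.] ang 90.0
top white_bottle 0.95 [111.8 245.7  38.2  29.2] cen 112.2 246.3 928 z0 [520. 466.] ang 90.0
top oil_bottle 0.76 [434.2 239.2  38.5  31.2] cen 434.2 239.8 793 z0 [ 515. -447.] ang 84.8
top beaker 0.9 [271.6 182.8  25.4  24.1] cen 268.8 182.0 502 z0 [693.  18.] ang 45.0
side steriliser 0.56 [352.9 258.5 138.6 172.4] cen 356.3 261.3 13280 z0 [ 655. -188.] ang 25.2
side timer_grip 0.74 [326.3 298.3  21.2  25.6] cen 326.4 296.8 427 z0 [ 510. -165.] ang 90.0
side mat 0.65 [221.7 235.4  83.8  61.2] cen 226.9 243.7 841 z0 [556. 153.] ang 50.6
side tray 0.96 [208.  229.5  92.2  58.4] cen 207.7 234.9 1435 z0 [562. 219.] ang 65.9
side cap1_mid 0.58 [219.  215.7  21.4  21.4] cen 217.1 215.0 338 z0 [644. 239.] ang 45.0
side white_bottle 0.74 [128.7 197.9  31.8  72.1] cen 128.7 198.4 1466 z0 [587. 517.] ang 73.1
side white_bottle 0.27 [233.8 229.1  23.7  19.8] cen 231.4 226.9 364 z0 [619. 176.] ang 90.0
side oil_bottle 0.82 [434.3 309.7  36.6  72.8] cen 436.6 312.9 1870 z0 [ 584. -422.] ang 18.4
side beaker 0.81 [292.6 217.9  21.3  36.9] cen 292.4 218.3 727 z0 [729.  37.] ang 90.0
side beaker 0.61 [327.3 296.4  20.2  27.1] cen 326.4 296.8 397 z0 [ 510. -164.] ang 90.0
side beaker 0.35 [129.8 196.3  30.7  74.2] cen 128.5 198.9 1396 z0 [584. 516.] ang 76.0
(458, 774, 3)
```

View pics/z1.png

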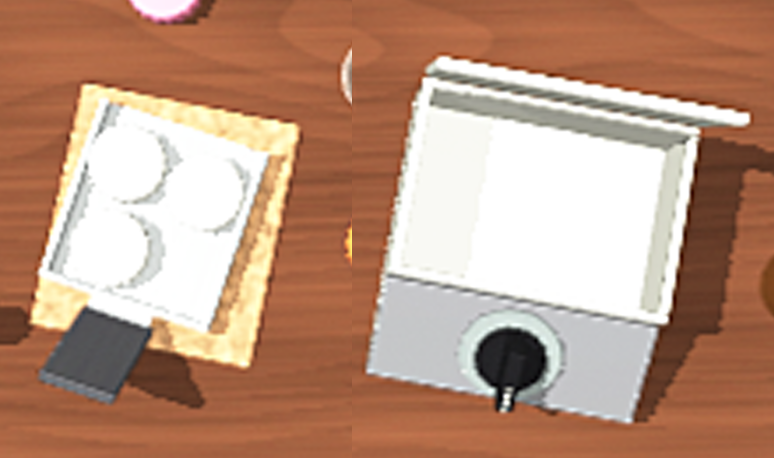

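View pics/z2.png

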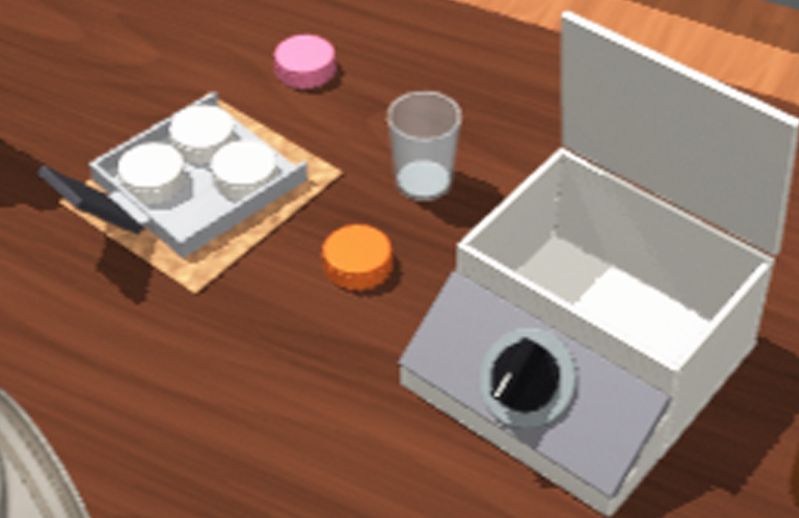

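```bash
cat > fit.py <<'E'
from h import *
from scipy.optimize import least_squares
ct,cs=cam("top"),cam("side")
A=lambda X,Y:((X+.5)/3.52-.5+160,(Y+.5)/3.52-.5+160)
B=lambda X,Y:((X-352+.5)/3.52-.5+300,(Y+.5)/3.52-.5+160)
S=lambda X,Y:((X+.5)/2.96-.5+150,(Y+.5)/2.96-.5+170)
def W(p,P,z0=0):
    P=np.array(P,float); c,s=np.cos(p[2]),np.sin(p[2])
    return np.array([p[0]+c*P[0]-s*P[1],p[1]+s*P[0]+c*P[1],P[2]+z0])
def solve(name,obs,x0,z0=0,extra=None):
    def res(p):
        return np.concatenate([(proj(c,W(p,P(p) if callable(P) else P,z0))[0]-uv) for c,P,uv in obs])
    r=least_squares(res,x0,x_scale=[100,100,.1]+[.1]*(len(x0)-3),loss='soft_l1'); print(name,np.round(r.x,3),'\n',np.round(res(r.x).reshape(-1,2),1).tolist()); return r.x
def L(y,t): return lambda p:(75-160*np.cos(p[3])+t*np.sin(p[3]),y,110+160*np.sin(p[3])+t*np.cos(p[3]))
ster=solve('ster',[(ct,(-75,105,110),B(386,274)),(ct,(-75,-105,110),B(661,325)),(ct,(75,-105,110),B(700,130)),
 (cs,(-75,105,110),S(460,243)),(cs,(-75,-105,110),S(678,370)),(cs,(75,-105,110),S(770,262)),(cs,(75,105,110),S(562,152)),(cs,(-155,-105,0),S(610,515)),
 (ct,L(105,0),B(428,73)),(ct,L(-105,8),B(749,117)),(cs,L(105,8),S(565,12)),(cs,L(-105,8),S(800,118))],[560,-214,-.2,1.4])
mat=solve('mat',[(ct,(100,90,4),A(83,84)),(ct,(100,-90,4),A(300,126)),(ct,(-100,-90,4),A(248,368)),(ct,(-100,90,4),A(33,325)),
 (cs,(100,-90,4),S(342,172)),(cs,(-100,-90,4),S(197,292)),(cs,(-100,90,4),S(62,203))],[580,190,-.2])
for zw in (22,26):
  tray=solve('tray',[(ct,(75,70,zw),A(104,98)),(ct,(75,-70,zw),A(268,152)),(ct,(-75,-70,zw),A(210,332)),(ct,(-75,70,zw),A(40,270)),
  (cs,(-75,70,zw),S(92,163)),(cs,(-75,-70,zw),S(183,243)),(cs,(75,-70,zw),S(306,163)),(cs,(75,70,zw),S(213,95))],[580,190,-.2],4)
h=np.array([-130,0,70]); up=np.array([-np.sin(.65),0,np.cos(.65)])
print('handle',W(tray,h,4))
for y in (30,-30): print(proj(ct,W(tray,h+25*up+[0,y,0],4)), 'obs',A(42,378),A(115,403))
E
python3 fit.py
```

```text
ster [ 5.77700e+02 -2.08889e+02 -2.10000e-01  1.43200e+00] 
 [[1.2, -0.7], [1.9, -0.4], [-0.1, -0.8], [-1.7, 0.7], [-0.6, 0.6], [1.4, -1.4], [-0.8, -1.7], [-1.6, 3.4], [2.5, -0.5], [-0.0, -0.2], [-0.8, -0.4], [-0.3, 1.1]]
mat [ 5.78033e+02  1.95916e+02 -2.15000e-01] 
 [[0.2, -0.3], [0.2, -0.5], [1.0, -0.1], [-0.4, -0.0], [0.2, -0.2], [-0.5, 0.7], [-1.4, -0.0]]
tray [ 5.8528e+02  2.0156e+02 -3.4500e-01] 
 [[0.1, -0.3], [0.4, -0.2], [-0.5, -0.5], [0.4, 1.4], [-0.8, 0.5], [-0.6, 0.0], [0.5, -0.1], [0.4, -1.1]]
tray [ 5.83890e+02  2.00427e+02 -3.43000e-01] 
 [[0.1, 0.0], [0.7, 0.1], [-0.2, -0.0], [0.5, 1.8], [-1.0, -0.1], [-0.6, -0.5], [0.6, -0.7], [0.3, -1.7]]
handle [461.45608449 244.12888596  74.        ]
[[171.89292241 266.8621097 ]] obs (171.57386363636363, 267.0284090909091) (192.3125, 274.1306818181818)
[[193.30876285 273.99089736]] obs (171.57386363636363, 267.0284090909091) (192.3125, 274.1306818181818)
```

```bash
cat > plan.py <<'E'
from h import *
S0=np.array([577.7,-208.9,-.21]); T0=np.array([584.5,201,-.344])
def grip(trayxyzyaw,pitch=0,back=0):
    "TCP pose for tray origin pose; pitch>0 nose down"
    x,y,z,w=trayxyzyaw; Rt=R.from_euler('ZY',[w,pitch]).as_matrix()
    c,s=np.cos(.65),np.sin(.65); Rg=np.array([[0,c,s],[1,0,0],[0,s,-c]])
    return np.array([x,y,z])+Rt@(np.array([-130,0,70])+(19-back)*Rg[:,2]), Rt@Rg
def delta(p,Rm,show=True):
    o=ctrl.get_obs(); R0=R.from_rotvec(o['orientation']).as_matrix()
    rv=R.from_matrix(R0.T@Rm).as_rotvec(degrees=True)/6; t=Rm.T@(p-o['ee_pos'])/40
    print('target',np.round(p,1),'rot',np.round(rv,2),'then shift(new axes)',np.round(t,2),'or shift(old axes)',np.round(R0.T@(p-o['ee_pos'])/40,2))
def st():
    o=ctrl.get_obs(); print({k:np.round(o[k],2) for k in ('t','ee_pos','qpos','ft_force','width','grasp_force')})
E
python3 - <<'E'
from plan import *
delta(*grip((584.5,201,4,-.344),0,100))
ct,cs=cam('top'),cam('side')
for n,h,uv in(('wb',100,(112.2,246.3)),('oil',105,(434,239.8)),('beaker',42,(269,182)),('orange',24,(269,229))): print(n,onz(ct,uv,h)[0])
E
```

```text
target [416.  261.4 138.5] rot [-4.93 -4.74 14.07] then shift(new axes) [-5.95  4.28  5.9 ] or shift(old axes) [-7.21 -5.68  2.11]
wb [515.41605351 433.99103703 100.        ]
oil [ 510.24571927 -416.19755625  105.        ]
beaker [685.89569613  16.46615728  42.        ]
orange [555.73520697  19.94279825  24.        ]
```

```bash
python3 -m jog '[[0,0,0,-0.33,-0.32,0.94,1],[0,0,0,-0.33,-0.32,0.94,1],[0,0,0,-0.33,-0.32,0.94,1],[0,0,0,-0.33,-0.32,0.94,1],[0,0,0,-0.33,-0.32,0.94,1],[0,0,0,-0.33,-0.32,0.94,1],[0,0,0,-0.33,-0.32,0.94,1],[0,0,0,-0.33,-0.32,0.94,1],[0,0,0,-0.33,-0.32,0.94,1],[0,0,0,-0.33,-0.32,0.94,1],[0,0,0,-0.33,-0.32,0.94,1],[0,0,0,-0.33,-0.32,0.94,1],[0,0,0,-0.33,-0.32,0.94,1],[0,0,0,-0.33,-0.32,0.94,1],[0,0,0,-0.33,-0.32,0.94,1]]'
python3 - <<'E'
from plan import *
st();delta(*grip((584.5,201,4,-.344),0,100))
E
```

```text
t: 2.6
ee_pos: [233.2, 579.8, 222.7]
orientation: [2.099, 1.464, 0.499]
ft_force: [0.0, 0.3, -0.5]
width: 87.8
grasp_force: 0.0
{'t': np.float64(2.6), 'ee_pos': array([233.18, 579.79, 222.69]), 'qpos': array([ 1.47,  0.53,  1.62, -0.67,  1.26,  2.12]), 'ft_force': array([ 0.02,  0.28, -0.45]), 'width': np.float64(87.75), 'grasp_force': np.float64(0.0)}
target [416.  261.4 138.5] rot [ 0.06  0.05 -0.07] then shift(new axes) [-5.95  4.29  5.9 ] or shift(old axes) [-5.89  4.29  5.96]
```

```bash
python3 -m jog '[[-0.59,0.43,0.59,0,0,0,1],[-0.59,0.43,0.59,0,0,0,1],[-0.59,0.43,0.59,0,0,0,1],[-0.59,0.43,0.59,0,0,0,1],[-0.59,0.43,0.59,0,0,0,1],[-0.59,0.43,0.59,0,0,0,1],[-0.59,0.43,0.59,0,0,0,1],[-0.59,0.43,0.59,0,0,0,1],[-0.59,0.43,0.59,0,0,0,1],[-0.59,0.43,0.59,0,0,0,1],[0,0,0,0,0,0,1]]'
python3 - <<'E'
from plan import *
st();delta(*grip((584.5,201,4,-.344),0,0))
c=cam('wrist'); im=optics.get_image('wrist')[:,:,::-1].copy()
h=np.array([-130,0,70.]);up=np.array([-np.sin(.65),0,np.cos(.65)])
Rt=R.from_euler('Z',-.344).as_matrix(); f=lambda P:np.array([584.5,201,4])+Rt@P
for P in [h+25*up+[0,30,0],h+25*up-[0,30,0],h,np.array([-75,70,22]),np.array([-75,-70,22])]:
    u=proj(c,f(P))[0]; print(u); cv2.circle(im,tuple(int(v) for v in u),3,(0,0,255),1)
cv2.imwrite('pics/w1.png',im)
E
```

```text
t: 3.7
ee_pos: [416.2, 257.9, 139.7]
orientation: [2.098, 1.464, 0.492]
ft_force: [0.0, 0.3, 0.5]
width: 87.4
grasp_force: 0.0
{'t': np.float64(3.7), 'ee_pos': array([416.23, 257.9 , 139.72]), 'qpos': array([ 0.9 ,  0.38,  2.2 , -1.13,  0.7 ,  2.21]), 'ft_force': array([0.  , 0.29, 0.48]), 'width': np.float64(87.4), 'grasp_force': np.float64(0.0)}
target [472.9 241.   58.9] rot [ 0.04  0.09 -0.05] then shift(new axes) [ 0.08 -0.05  2.5 ] or shift(old axes) [ 0.1  -0.06  2.5 ]
[283.02585135 173.58168621]
[283.60765435 269.4633141 ]
[283.42374136 212.52934868]
[301.49790478 105.37972969]
[300.52762558 267.763844  ]
```

View pics/w1.png

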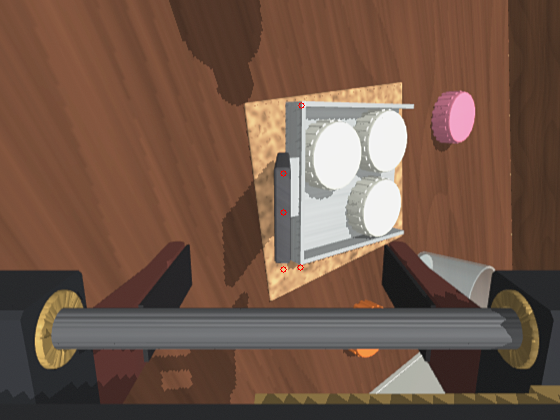

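The wrist view shows the handle edge at column 283, rows 157-262, about 6 px (3 mm) towards tool +x from the prediction. It sits centred between the fingers, so I'm going in.

```bash
python3 -m jog '[[0.04,0,0.5,0,0.03,0,1],[0.04,0,0.5,0,0.03,0,1],[0.04,-0.03,0.5,0,0.03,0,1],[0.03,-0.03,0.5,0,0,0,1],[0.03,0,0.5,0,0,0,1],[0,0,0,0,0,0,1],[0,0,0,0,0,0,0],[0,0,0,0,0,0,0],[0,0,0,0,0,0,0],[0,0,0,0,0,0,0],[0,0,0,0,0,0,0],[0,0,0,0,0,0,0],[0,0,0,0,0,0,0]]'
python3 - <<'E'
from plan import *
st();delta(*grip((584.5,201,4,-.344),0,0)); delta(*grip((584.5,201,104,-.344),-.1,0))
E
```

```text
t: 5.05
ee_pos: [473.8, 258.8, 72.2]
orientation: [2.11, 1.472, 0.474]
ft_force: [-1.5, -0.0, 0.3]
width: 35.5
grasp_force: 0.0
{'t': np.float64(5.05), 'ee_pos': array([473.79, 258.77,  72.24]), 'qpos': array([ 0.8 ,  0.56,  2.12, -1.31,  0.6 ,  2.32]), 'ft_force': array([-1.47, -0.02,  0.31]), 'width': np.float64(35.48), 'grasp_force': np.float64(0.0)}
target [472.9 241.   58.9] rot [-0.12  0.14 -0.03] then shift(new axes) [-0.43 -0.1   0.34] or shift(old axes) [-0.42 -0.09  0.35]
target [468.3 242.6 146.8] rot [-1.08  0.14 -0.02] then shift(new axes) [-0.43  1.28 -1.36] or shift(old axes) [-0.44  1.12 -1.49]
```

```bash
cat > kin.py <<'E'
from plan import *
from scipy.optimize import least_squares
D=[([1.16898657,.423734079,1.63059107,6e-6,1.08858931,-.0190128],[233.239,579.324,222.007],[-.597582,-3.083947,.002])]
D.append(([1.169,.423,1.63,0,1.089,-.019],[233.417,579.76,222.675],None))
D.append(([1.47,.53,1.62,-.67,1.26,2.12],[233.18,579.79,222.69],[2.099,1.464,.499]))
D.append(([.9,.38,2.2,-1.13,.7,2.21],[416.23,257.9,139.72],[2.098,1.464,.492]))
o=ctrl.get_obs(); D.append((o['qpos'],o['ee_pos'],o['orientation']))
E_=lambda s,a:R.from_euler(s,a)
def fk(q,p):
    a0,d1,L1,L2,e,d6=p[:6]
    A=E_('Z',q[0])*E_('Y',q[1]); B=A*E_('Y',q[2]); C=B*E_('Z',q[3])*E_('Y',q[4])*E_('Z',q[5])
    P=E_('Z',q[0]).apply([a0,0,d1])+A.apply([0,0,L1])+B.apply([e,0,L2])+C.apply([0,0,d6])
    return P,C
if __name__=='__main__':
    for q,P,r in D:
        if r is not None: print('const',(fk(q,[0]*6)[1].inv()*R.from_rotvec(r)).as_rotvec().round(3))
    r=least_squares(lambda p:np.concatenate([fk(q,p)[0]-P for q,P,_ in D]),[0,300,400,400,0,300])
    print(r.x.round(1),r.fun.round(1))
E
python3 kin.py
```

```text
const [-0.    -0.     1.571]
const [-0.     0.002  1.574]
const [-0.01   0.009  1.565]
const [-0.     0.     1.571]
[ 23.4 310.2 530.  469.9  71.1 289.2] [10.8 -5.1  0.6 10.7 -5.3  0.6 -2.5  1.5 -1.   2.1 -1.9 -2.6  0.6 -0.4
  2.3]
```

```bash
cat > kin2.py <<'E'
from kin import *
K=E_('Z',np.pi/2)
def fk2(q,p):
    P,C=fk(q,p); return P+E_('Z',q[0]).apply([0,p[6],0]),C*K
def fitp():
    r=least_squares(lambda p:np.concatenate([fk2(q,p)[0]-P for q,P,_ in D]),[0,300,400,400,0,300,0]); return r.x,r.fun
lo=np.array([-3,-.9,.09,-1.31,.11,-2.54]);hi=np.array([3,2.11,2.58,4.45,2.69,2.54])
PP=np.array([23.4,310.2,530,469.9,71.1,289.2,0]) 
def ik(P,Rm,p,seeds=8):
    best=None; rng=np.random.default_rng(0); Rt=R.from_matrix(Rm)
    for k in range(seeds):
        q0=[np.arctan2(P[1],P[0]),.4,1.9,[-.8,.3,3.5,1.5][k%4],.8,[1.5,0,-1.5][k%3]] 
        f=lambda q:np.r_[(fk2(q,p)[0]-P)/100,(fk2(q,p)[1].inv()*Rt).as_rotvec()]
        s=least_squares(f,np.clip(q0,lo+.01,hi-.01),bounds=(lo,hi))
        if best is None or s.cost<best.cost-1e-8: best=s
    return best.x,best.cost
E
python3 - <<'E'
from kin2 import *
p,f=fitp(); print(p.round(1),f.round(1)); np.save('p.npy',p)
def show(l,P,Rm):
    q,c=ik(P,Rm,p); print(l,q.round(2),'cost',round(c,6))
P,G=grip((584.5,201,4,-.344)); P=P+3*G[:,0]
for a in (-20,-10,0,10): 
    G2=G@R.from_euler('Y',a,degrees=True).as_matrix(); show(('ry',a),P-19*G[:,2]+19*G2[:,2],G2)
for w in (-.2,0,.2,.4): show(('place yaw',w),*grip((578,196,4,w)))
E
```

```text
[ 10.7 324.3 543.8 480.5  74.3 309.1  11.8] [ 0.3  0.3 -0.2  0.2  0.1 -0.2 -2.7 -0.1  0.9  1.2 -2.7 -1.9  0.8  1.
  1.4]
('ry', -20) [ 0.84  0.68  1.95 -0.97  0.92  2.07] cost 0.0
('ry', -10) [ 0.81  0.63  2.06 -1.15  0.74  2.21] cost 0.0
('ry', 0) [ 0.77  0.58  2.13 -1.31  0.59  2.31] cost 0.001442
('ry', 10) [ 0.69  0.53  2.15 -1.31  0.43  2.22] cost 0.015163
('place yaw', -0.2) [0.67 0.54 2.27 4.45 0.44 2.54] cost 0.004571
('place yaw', 0) [0.6  0.52 2.31 4.29 0.4  2.54] cost 0.002934
('place yaw', 0.2) [0.48 0.49 2.34 3.99 0.31 2.54] cost 0.009092
('place yaw', 0.4) [ 0.15  0.49  2.35  2.32  0.3  -2.54] cost 0.010112
```

```bash
cat > seq.py <<'E'
from kin2 import *
p=np.load('p.npy')
def grasp(tray,pitch,a,dx=3):
    x,y,z,w=tray; Rt=R.from_euler('ZY',[w,pitch]).as_matrix()
    P,G=grip((0,0,0,0)); H=np.array([-130,dx,70.]); G=G@R.from_euler('Y',a,degrees=True).as_matrix()
    return np.array([x,y,z])+Rt@(H+19*G[:,2]),Rt@G
def lip(l,w,pitch): # tray origin so that lip at steriliser-frame l
    c,s=np.cos(S0[2]),np.sin(S0[2]); L=np.array([S0[0]+c*l[0]-s*l[1],S0[1]+s*l[0]+c*l[1],l[2]])
    return (*(L-R.from_euler('ZY',[w,pitch]).apply([75,0,4])),w)
def track(l,P,Rm,q):
    Rt=R.from_matrix(Rm); f=lambda q:np.r_[(fk2(q,p)[0]-P)/100,(fk2(q,p)[1].inv()*Rt).as_rotvec()]
    s=least_squares(f,np.clip(q,lo+.005,hi-.005),bounds=(lo,hi)); print(l,s.x.round(2),'c',round(s.cost,5)); return s.x
if __name__=='__main__':
  for a in (-15,-22):
    q=np.array([.84,.68,1.95,-.97,.92,2.07]); print('a',a)
    q=track('grasp',*grasp((584.5,201,4,-.344),0,a),q); g=q
    for z,y,w,pt in ((30,201,-.344,0),(60,201,-.344,-.1),(120,201,-.344,-.1),(200,180,-.344,-.1)): q=track((z,y,w,pt),*grasp((584.5,y,z,w),pt,a),q)
    for k in (.25,.5,.75,1):
        t1=np.array(lip((-50,0,200),-.21,-.1)); t0=np.array((584.5,180,200,-.344)); q=track(k,*grasp(t0*(1-k)+t1*k,-.1,a),q)
    for d in (0,15,30,40,50,58): q=track(d,*grasp(lip((-45,0,125),-.21,np.radians(d)),np.radians(d),a),q)
    for w in (-.5,-.344,-.2): track(('place',w),*grasp((578,196,4,w),0,a),g)
E
python3 seq.py
```

```text
a -15
grasp [ 0.83  0.65  2.   -1.05  0.83  2.13] c 0.0
(30, 201, -0.344, 0) [ 0.83  0.6   2.01 -1.01  0.86  2.07] c 0.0
(60, 201, -0.344, -0.1) [ 0.88  0.59  2.03 -1.09  0.92  2.2 ] c 0.0
(120, 201, -0.344, -0.1) [ 0.88  0.47  2.02 -1.01  0.99  2.06] c 0.0
(200, 180, -0.344, -0.1) [ 0.85  0.3   2.02 -0.94  1.07  1.88] c 0.0
0.25 [ 0.75  0.16  2.23 -1.04  0.95  1.89] c 0.0
0.5 [ 0.58  0.02  2.41 -1.17  0.81  1.85] c 0.0
0.75 [ 0.25 -0.14  2.55 -1.31  0.59  1.7 ] c 7e-05
1 [-0.31 -0.24  2.58 -1.07  0.22  0.99] c 0.00261
0 [-0.34 -0.04  2.56 -1.31  0.16  1.21] c 0.00479
15 [-0.27 -0.1   2.37 -0.49  0.53  0.37] c 0.0
30 [-0.26 -0.01  2.11 -0.32  0.93  0.15] c 0.0
40 [-0.25  0.1   1.93 -0.29  1.17  0.08] c 0.0
50 [-0.24  0.22  1.75 -0.27  1.39  0.02] c 0.0
58 [-0.24  0.33  1.61 -0.27  1.56 -0.02] c 0.0
('place', -0.5) [ 0.84  0.68  1.91 -0.9   0.93  2.12] c 0.0
('place', -0.344) [ 0.83  0.65  2.02 -1.05  0.83  2.14] c 0.0
('place', -0.2) [ 0.81  0.62  2.12 -1.24  0.73  2.19] c 0.0
a -22
grasp [ 0.84  0.69  1.93 -0.94  0.96  2.05] c 0.0
(30, 201, -0.344, 0) [ 0.84  0.64  1.93 -0.91  0.99 
[... 181 characters left out ...]
  0.36  1.95 -0.89  1.2   1.86] c 0.0
0.25 [ 0.78  0.23  2.16 -0.98  1.08  1.88] c 0.0
0.5 [ 0.63  0.09  2.36 -1.11  0.95  1.87] c 0.0
0.75 [ 0.37 -0.05  2.52 -1.3   0.77  1.81] c 0.0
1 [-0.15 -0.21  2.58 -1.31  0.41  1.36] c 0.00285
0 [-0.17  0.    2.53 -1.31  0.39  1.37] c 0.00849
15 [-0.15 -0.07  2.37 -0.75  0.61  0.71] c 0.0
30 [-0.17  0.01  2.12 -0.48  0.96  0.33] c 0.0
40 [-0.18  0.11  1.94 -0.41  1.18  0.2 ] c 0.0
50 [-0.18  0.23  1.77 -0.38  1.39  0.1 ] c 0.0
58 [-0.18  0.34  1.62 -0.37  1.55  0.03] c 0.0
('place', -0.5) [ 0.84  0.73  1.83 -0.81  1.06  2.05] c 0.0
('place', -0.344) [ 0.84  0.69  1.95 -0.94  0.95  2.06] c 0.0
('place', -0.2) [ 0.84  0.66  2.05 -1.1   0.86  2.09] c 0.0
```

```bash
cat > s2.py <<'E'
from seq import *
a=-18
q=np.array([.84,.68,1.95,-.97,.92,2.07])
q=track('g',*grasp((584.5,201,4,-.344),0,a),q)
q=track('up',*grasp((584.5,201,100,-.344),-.1,a),q)
t0=np.array((584.5,180,210,-.344))
q=track('t0',*grasp(t0,-.1,a),q)
for L in (-10,15):
  t1=np.array(lip((L,0,230),-.21,0)); qq=q
  for k in (.25,.5,.75,1): qq=track((L,k),*grasp(t0*(1-k)+t1*k,-.1+.17*k,a),qq)
  for k in (.5,1): qq=track(('down',k),*grasp(lip((L+(-45-L)*k,0,230-100*k),-.21,.07+.2*k),.07+.2*k,a),qq)
E
python3 s2.py; python3 -c "
from seq import *
delta(*grasp((584.5,201,4,-.344),0,-18)); P,G=grasp((584.5,201,4,-.344),0,-18); delta(P-15*G[:,2],G)"
```

```text
g [ 0.83  0.67  1.97 -1.    0.89  2.09] c 0.0
up [ 0.88  0.53  1.99 -1.    1.02  2.08] c 0.0
t0 [ 0.86  0.31  1.98 -0.91  1.14  1.85] c 0.0
(-10, 0.25) [ 0.72  0.15  2.16 -0.94  1.02  1.74] c 0.0
(-10, 0.5) [ 0.51 -0.02  2.29 -0.96  0.89  1.53] c 0.0
(-10, 0.75) [ 0.19 -0.17  2.36 -0.9   0.72  1.16] c 0.0
(-10, 1) [-0.22 -0.25  2.37 -0.65  0.53  0.57] c 0.0
('down', 0.5) [-0.22 -0.19  2.36 -0.6   0.57  0.51] c 0.0
('down', 1) [-0.22 -0.1   2.36 -0.59  0.59  0.49] c 0.0
(15, 0.25) [ 0.71  0.15  2.15 -0.95  1.01  1.73] c 0.0
(15, 0.5) [ 0.48 -0.    2.27 -0.96  0.87  1.51] c 0.0
(15, 0.75) [ 0.16 -0.13  2.33 -0.91  0.69  1.16] c 0.0
(15, 1) [-0.22 -0.19  2.33 -0.67  0.51  0.59] c 0.0
('down', 0.5) [-0.22 -0.16  2.34 -0.61  0.56  0.52] c 0.0
('down', 1) [-0.22 -0.1   2.36 -0.59  0.59  0.49] c 0.0
target [471.4 238.5  59.6] rot [-0.12 -2.86 -0.01] then shift(new axes) [-0.37 -0.1   0.46] or shift(old axes) [-0.49 -0.09  0.33]
target [464.9 245.7  71. ] rot [-0.12 -2.86 -0.01] then shift(new axes) [-0.37 -0.1   0.08] or shift(old axes) [-0.38 -0.1  -0.03]
```

```bash
python3 -m jog '[[0,0,0,0,0,0,1],[0,0,0,0,0,0,1],[0,0,0,0,0,0,1],[-0.12,-0.03,0,-0.04,-0.95,0,1],[-0.12,-0.03,0,-0.04,-0.95,0,1],[-0.12,-0.03,0,-0.04,-0.95,0,1],[0,0,0.15,0,0,0,1],[0,0,0.2,0,0,0,1],[0,0,0.2,0,0,0,1],[0,0,0,0,0,0,1]]'
python3 -c "
from seq import *
st();delta(*grasp((584.5,201,4,-.344),0,-18))"
```

```text
t: 6.05
ee_pos: [474.5, 234.1, 53.7]
orientation: [2.065, 1.294, 0.155]
ft_force: [-0.3, 0.7, -0.5]
width: 88.0
grasp_force: 0.0
{'t': np.float64(6.05), 'ee_pos': array([474.47, 234.08,  53.7 ]), 'qpos': array([ 0.82,  0.67,  1.97, -1.01,  0.88,  2.1 ]), 'ft_force': array([-0.35,  0.73, -0.47]), 'width': np.float64(88.0), 'grasp_force': np.float64(0.0)}
target [471.4 238.5  59.6] rot [-0.02  0.01 -0.  ] then shift(new axes) [ 0.02  0.   -0.2 ] or shift(old axes) [ 0.02  0.   -0.2 ]
```

```bash
python3 -m jog '[[0,0,-0.1,0,0,0,0],[0,0,0,0,0,0,0],[0,0,0,0,0,0,0],[0,0,0,0,0,0,0],[0,0,0,0,0,0,0],[0,0,0,0,0,0,0],[0,0,0,0,0,0,0],[0,0,0,0,0,0,0],[0,0,0,0,0,0,0],[0,0,0,0,0,0,0],[0,0,0,0,0,0,0],[0,0,0,0,0,0,0]]'
python3 -c "
from seq import *
st();delta(*grasp((584.5,201,4,-.344),0,-18));
o=ctrl.get_obs();r=R.from_rotvec(o['orientation']).as_matrix();print('world z in tool',r.T@[0,0,1])"
```

```text
t: 7.25
ee_pos: [473.0, 238.0, 57.4]
orientation: [2.066, 1.294, 0.157]
ft_force: [-1.4, 0.2, -2.5]
width: 10.1
grasp_force: 30.0
{'t': np.float64(7.25), 'ee_pos': array([473.02, 238.01,  57.4 ]), 'qpos': array([ 0.83,  0.67,  1.97, -1.  ,  0.88,  2.09]), 'ft_force': array([-1.38,  0.16, -2.46]), 'width': np.float64(10.08), 'grasp_force': np.float64(30.0)}
target [471.4 238.5  59.6] rot [-0.01 -0.01 -0.01] then shift(new axes) [-0.02  0.   -0.06] or shift(old axes) [-0.02  0.   -0.06]
world z in tool [-0.24476692  0.6045598  -0.7580215 ]
```

```bash
python3 -m jog '[[-0.03,0.07,-0.09,0,0,0,0],[-0.06,0.15,-0.19,0,0,0,0],[-0.09,0.22,-0.28,-0.19,0,0.06,0],[-0.12,0.3,-0.38,-0.19,0,0.06,0],[-0.12,0.3,-0.38,-0.19,0,0.06,0],[-0.12,0.3,-0.38,-0.19,0,0.06,0],[-0.09,0.22,-0.28,-0.19,0,0.06,0],[-0.06,0.15,-0.19,0,0,0,0],[0,0,0,0,0,0,0],[0,0,0,0,0,0,0]]'
python3 - <<'E'
from seq import *
st(); im=optics.get_image('side')[:,:,::-1].copy(); im0=im
c=cam('side')
# tray pose implied by rigid grip
P0,G0=np.array([473.0,238.0,57.4]),R.from_rotvec([2.066,1.294,.157]).as_matrix()
o=ctrl.get_obs(); P,G=o['ee_pos'],R.from_rotvec(o['orientation']).as_matrix()
Rt0=R.from_euler('Z',-.344).as_matrix(); t0=np.array([584.5,201,4])
f=lambda X:P+G@(G0.T@(t0+Rt0@np.array(X,float)-P0))
big=cv2.resize(im,None,fx=4,fy=4,interpolation=cv2.INTER_CUBIC)
for X in [(75,70,22),(75,-70,22),(-75,-70,22),(-75,70,22),(75,-70,0),(-75,-70,0)]:
    u=proj(c,f(X))[0]; cv2.circle(big,tuple(int(v*4+1.5) for v in u),5,(0,0,255),1)
cv2.imwrite('pics/s1.png',big[560:1100,500:1300]); print(f((0,0,0)))
E
```

```text
t: 8.25
ee_pos: [468.1, 240.2, 171.3]
orientation: [2.002, 1.229, 0.231]
ft_force: [-0.2, 0.4, -5.8]
width: 9.8
grasp_force: 30.0
{'t': np.float64(8.25), 'ee_pos': array([468.14, 240.2 , 171.27]), 'qpos': array([ 0.88,  0.48,  1.98, -0.97,  1.05,  2.02]), 'ft_force': array([-0.21,  0.41, -5.84]), 'width': np.float64(9.77), 'grasp_force': np.float64(30.0)}
[584.21135647 201.32373209 130.04475267]
```

View pics/s1.png

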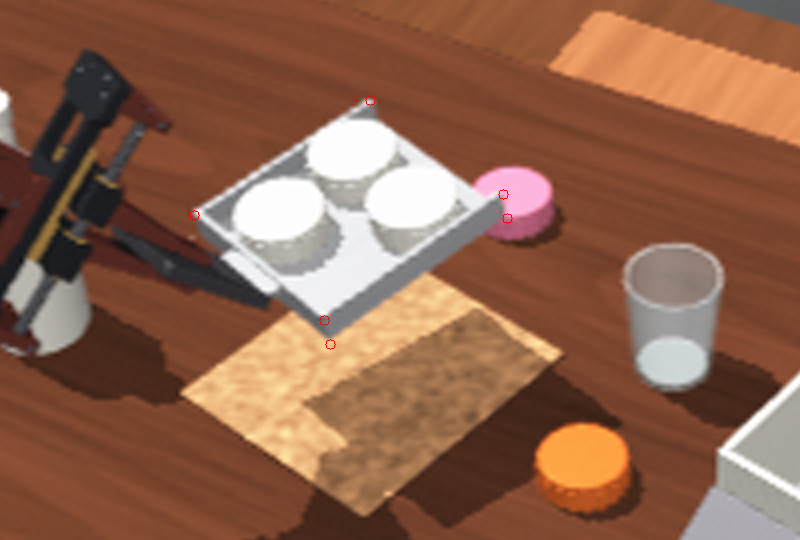

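The picture shows the lifted tray with all three caps on it. The predicted corners (red) fall on the real ones within about 2 px, so the grip is rigid with no sag.

```bash
cat > held.py <<'E'
from seq import *
P0,G0=np.array([473.0,238.0,57.4]),R.from_rotvec([2.066,1.294,.157]).as_matrix()
Rt0=R.from_euler('Z',-.344).as_matrix(); t0=np.array([584.5,201,4])
def now():
    o=ctrl.get_obs(); G=R.from_rotvec(o['orientation']).as_matrix(); return o['ee_pos']+G@G0.T@(t0-P0), G@G0.T@Rt0, o
def goal(tray,pitch):
    x,y,z,w=tray; Rt=R.from_euler('ZY',[w,pitch]).as_matrix(); G=Rt@Rt0.T@G0
    return np.array([x,y,z])-G@G0.T@(t0-P0),G
def report():
    t,Rt,o=now(); L=t+Rt@[75,0,4]; c,s=np.cos(S0[2]),np.sin(S0[2]); d=L-[S0[0],S0[1],0]
    e=R.from_matrix(Rt).as_euler('ZYX',degrees=True)
    print('t',o['t'].round(2),'tray',t.round(1),'yaw/pitch/roll',e.round(1),'lip in ster',np.round([c*d[0]+s*d[1],-s*d[0]+c*d[1],d[2]],1),'q',o['qpos'].round(2),'w',o['width'].round(1))
    return o['qpos']
E
python3 - <<'E'
from held import *
q=report()
a=goal((584.2,201.3,210,-.344),-.1); b=goal(lip((0,0,230),-.21,.05),.05)
delta(*a); G=a[1]; print('a->b rot(about tool)',(R.from_matrix(a[1].T@b[1]).as_rotvec(degrees=True)/6).round(2),'shift a axes',(a[1].T@(b[0]-a[0])/40).round(2),'b axes',(b[1].T@(b[0]-a[0])/40).round(2),a[0].round(),b[0].round())
t1=np.array([584.2,201.3,210,-.344]);t2=np.array(lip((0,0,230),-.21,.05))
for k in (0,.2,.4,.6,.8,1): q=track(k,*goal(t1*(1-k)+t2*k,-.1+.15*k),q)
E
```

```text
Traceback (most recent call last):
  File "held.py", line 12, in report
    print('t',o['t'].round(2),'tray',t.round(1),'yaw/pitch/roll',e.round(1),'lip in ster',np.round([c*d[0]+s*d[1],-s*d[0]+c*d[1],d[2]],1),'q',o['qpos'].round(2),'w',o['width'].round(1))
              ^^^^^^^^^^^^
AttributeError: 'float' object has no attribute 'round'
```

```bash
sed -i "s/o\['t'\].round(2)/round(o['t'],2)/;s/o\['width'\].round(1)/round(o['width'],1)/" held.py
python3 - <<'E'
from held import *
q=report()
a=goal((584.2,201.3,210,-.344),-.1); b=goal(lip((0,0,230),-.21,.05),.05)
delta(*a); G=a[1]; print('a->b rot(about tool)',(R.from_matrix(a[1].T@b[1]).as_rotvec(degrees=True)/6).round(2),'shift a axes',(a[1].T@(b[0]-a[0])/40).round(2),'b axes',(b[1].T@(b[0]-a[0])/40).round(2),a[0].round(),b[0].round())
t1=np.array([584.2,201.3,210,-.344]);t2=np.array(lip((0,0,230),-.21,.05))
for k in (0,.2,.4,.6,.8,1): q=track(k,*goal(t1*(1-k)+t2*k,-.1+.15*k),q)
E
```

```text
t 8.3 tray [584.2 201.3 130. ] yaw/pitch/roll [-19.7  -6.   -0.1] lip in ster [ -5.6 392.7 141.9] q [ 0.88  0.48  1.98 -0.97  1.05  2.02] w 9.9
target [468.2 239.9 251.4] rot [ 0.05  0.01 -0.  ] then shift(new axes) [-0.45  1.37 -1.4 ] or shift(old axes) [-0.45  1.38 -1.39]
a->b rot(about tool) [ 1.05  0.8  -1.39] shift a axes [-9.7   1.88  3.61] b axes [-10.15   0.77   2.64] [468. 240. 251.] [ 392. -172.  289.]
0 [ 0.88  0.34  1.95 -0.89  1.16  1.86] c 0.0
0.2 [ 0.77  0.2   2.1  -0.93  1.06  1.78] c 0.0
0.4 [ 0.62  0.07  2.22 -0.96  0.95  1.65] c 0.0
0.6 [ 0.41 -0.06  2.32 -0.96  0.83  1.44] c 0.0
0.8 [ 0.12 -0.17  2.37 -0.9   0.67  1.11] c 0.0
1 [-0.22 -0.23  2.37 -0.69  0.5   0.61] c 0.0
```

```bash
python3 -m jog '[[-0.03,0.1,-0.1,0,0,0,0],[-0.07,0.2,-0.2,0,0,0,0],[-0.12,0.35,-0.35,0,0,0,0],[-0.11,0.35,-0.35,0,0,0,0],[-0.09,0.24,-0.25,0,0,0,0],[-0.04,0.12,-0.13,0,0,0,0],[-0.15,0.03,0.06,0,0,0,0],[-0.3,0.05,0.11,0,0,0,0],[-0.45,0.08,0.17,0.05,0.04,-0.07,0],[-0.5,0.09,0.18,0.05,0.04,-0.07,0],[-0.5,0.09,0.18,0.05,0.04,-0.07,0],[-0.5,0.09,0.18,0.05,0.04,-0.07,0],[-0.5,0.08,0.17,0.05,0.04,-0.07,0],[-0.5,0.08,0.17,0.05,0.04,-0.07,0],[-0.5,0.08,0.16,0.05,0.04,-0.07,0]]' && python3 -m jog '[[-0.5,0.07,0.16,0.05,0.04,-0.07,0],[-0.5,0.07,0.15,0.05,0.04,-0.07,0],[-0.5,0.06,0.15,0.05,0.04,-0.07,0],[-0.5,0.06,0.15,0.05,0.04,-0.07,0],[-0.5,0.05,0.14,0.05,0.04,-0.07,0],[-0.5,0.05,0.14,0.05,0.04,-0.07,0],[-0.5,0.05,0.14,0.05,0.04,-0.07,0],[-0.5,0.04,0.13,0.05,0.04,-0.07,0],[-0.45,0.04,0.12,0.05,0.04,-0.07,0],[-0.45,0.04,0.12,0.05,0.04,-0.07,0],[-0.4,0.03,0.1,0.05,0.04,-0.07,0],[-0.3,0.03,0.07,0.05,0.04,-0.07,0],[-0.2,0.02,0.05,0,0,0,0],[-0.1,0,0.03,0,0,0,0],[0,0,0,0,0,0,0]]'
python3 - <<'E'
from held import *
report(); b=goal(lip((0,0,230),-.21,.05),.05); delta(*b)
c=goal(lip((-45,0,130),-.21,.3),.3); delta(*c)
E
```

```text
t: 9.8
ee_pos: [435.0, 73.5, 264.9]
orientation: [2.001, 1.311, 0.211]
ft_force: [-0.3, -0.7, -5.4]
width: 9.6
grasp_force: 30.0
t: 11.3
ee_pos: [384.5, -164.9, 288.5]
orientation: [1.999, 1.449, 0.182]
ft_force: [0.6, 1.1, -5.0]
width: 10.0
grasp_force: 30.0
t 11.3 tray [ 497.8 -187.2  230.9] yaw/pitch/roll [-12.4   2.   -0.3] lip in ster [ -7.6   4.1 232.3] q [-0.19 -0.21  2.37 -0.75  0.5   0.71] w 10.0
target [ 391.6 -172.1  289. ] rot [ 0.12  0.07 -0.07] then shift(new axes) [-0.1   0.18  0.15] or shift(old axes) [-0.1   0.18  0.15]
target [ 367.6 -166.9  234.1] rot [ 2.39  0.06 -0.81] then shift(new axes) [ 0.22 -0.84  1.13] or shift(old axes) [ 0.14 -1.11  0.88]
```

```bash
python3 -m jog '[[0.01,-0.08,0.08,0.1,0,-0.04,0],[0.03,-0.17,0.15,0.35,0.01,-0.12,0],[0.03,-0.18,0.16,0.4,0.01,-0.13,0],[0.03,-0.18,0.17,0.4,0.01,-0.13,0],[0.03,-0.17,0.19,0.4,0.01,-0.13,0],[0.03,-0.15,0.2,0.4,0.01,-0.13,0],[0.02,-0.08,0.12,0.3,0.01,-0.1,0],[0,0,0,0,0,0,0],[0,0,0,0,0,0,0]]'
python3 - <<'E'
from held import *
q=report(); c=goal(lip((-45,0,130),-.21,.3),.3); delta(*c)
L=G0.T@(t0+Rt0@np.array([75,0,4])-P0); ay=G0.T@Rt0@[0,1,0]
print('lip tool',L.round(1),'rot axis',ay.round(3)); Rr=R.from_rotvec(ay*np.radians(3)); print('shift per 3deg',((L-Rr.apply(L))/40).round(3),'turn',(ay*.5).round(3))
for d in (25,40,55): q=track(d,*goal(lip((-45,0,130),-.21,np.radians(d)),np.radians(d)),q)
E
```

```text
t: 12.2
ee_pos: [371.4, -167.4, 232.3]
orientation: [2.125, 1.621, -0.023]
ft_force: [-0.0, -0.5, -4.8]
width: 9.5
grasp_force: 30.0
t 12.2 tray [ 467.  -184.7  147.3] yaw/pitch/roll [-12.   16.7   0.1] lip in ster [-40.4   0.7 129.6] q [-0.22 -0.06  2.31 -0.56  0.6   0.47] w 9.5
target [ 367.6 -166.9  234.1] rot [ 0.08 -0.01 -0.02] then shift(new axes) [-0.03 -0.07 -0.07] or shift(old axes) [-0.03 -0.07 -0.07]
lip tool [ 50.8 123.5 147.1] rot axis [ 0.951 -0.002 -0.308]
shift per 3deg [-0.048  0.208 -0.149] turn [ 0.476 -0.001 -0.154]
25 [-0.22 -0.05  2.19 -0.43  0.83  0.29] c 0.0
40 [-0.22  0.1   1.93 -0.34  1.18  0.13] c 0.0
55 [-0.22  0.29  1.67 -0.32  1.5   0.02] c 0.0
```

```bash
python3 -m jog '[[-0.05,0.21,-0.15,0.48,0,-0.15,0],[-0.05,0.21,-0.15,0.48,0,-0.15,0],[-0.05,0.21,-0.15,0.48,0,-0.15,0],[-0.05,0.21,-0.15,0.48,0,-0.15,0],[-0.05,0.21,-0.15,0.48,0,-0.15,0],[-0.05,0.21,-0.15,0.48,0,-0.15,0],[-0.05,0.21,-0.15,0.48,0,-0.15,0],[-0.05,0.21,-0.15,0.48,0,-0.15,0],[-0.05,0.21,-0.15,0.48,0,-0.15,0],[-0.05,0.21,-0.15,0.48,0,-0.15,0],[-0.05,0.21,-0.15,0.48,0,-0.15,0],[-0.05,0.21,-0.15,0.48,0,-0.15,0],[0,0,0,0,0,0,0],[0,0,0,0,0,0,0],[0,0,0,0,0,0,0],[0,0,0,0,0,0,0],[0,0,0,0,0,0,0]]'
python3 - <<'E'
from held import *
report(); t=optics.get_image('top')[:,:,::-1]; s=optics.get_image('side')[:,:,::-1]
for n in('top','side'): print(n,[(round(r['conf'],2),r['extent']) for r in optics.masks_of('cap1_mid',n)])
b=lambda i,x,y,w,h:cv2.resize(i[y:y+h,x:x+w],(400,400),interpolation=cv2.INTER_CUBIC)
cv2.imwrite('pics/pour.png',np.hstack([b(t,290,160,140,140),b(s,260,150,180,180)]))
E
```

```text
t: 13.9
ee_pos: [462.3, -188.2, 313.7]
orientation: [-2.341, -1.966, 0.638]
ft_force: [-0.4, 0.2, -3.5]
width: 9.9
grasp_force: 30.0
t 13.9 tray [ 490.6 -191.2  187.8] yaw/pitch/roll [-12.2  52.9   0.2] lip in ster [-40.4  -1.  130.4] q [-0.22  0.28  1.69 -0.31  1.46  0.03] w 9.9
top [(0.34, [110.6, 246.2, 40.0, 26.9])]
side [(0.52, [351.9, 264.1, 19.6, 21.4])]
```

View pics/pour.png

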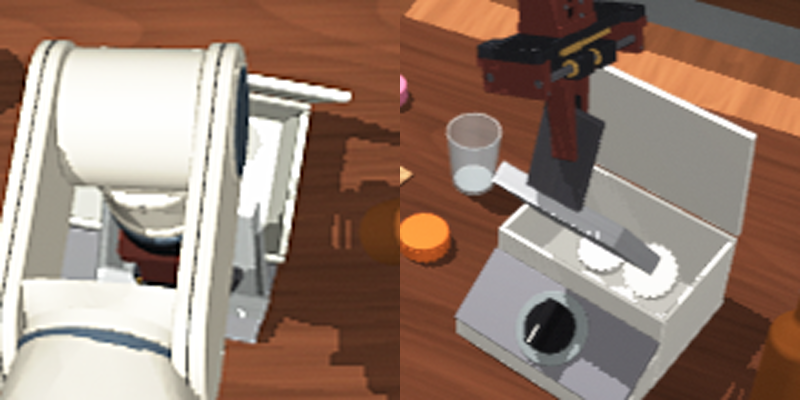

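```bash
python3 - <<'E'
from held import *
t,Rt,o=now(); G=R.from_rotvec(o['orientation']).as_matrix(); print('up in tool',(G.T@[0,0,1]).round(2))
P=o['ee_pos'].copy();q=o['qpos']
q=track('up100',P+[0,0,100],G,q)
E
```

```text
up in tool [-0.29 -0.27 -0.92]
up100 [-0.22  0.19  1.57 -0.31  1.66 -0.03] c 0.0
```

```bash
python3 -m jog '[[-0.1,-0.1,-0.3,0,0,0,0],[-0.15,-0.14,-0.5,0,0,0,0],[-0.15,-0.14,-0.5,0,0,0,0],[-0.15,-0.14,-0.5,0,0,0,0],[-0.15,-0.14,-0.5,0,0,0,0],[0,0,0,0,0,0,0],[0,0,0,0,0,0,0]]'
python3 - <<'E'
from held import *
report(); s=optics.get_image('side')[:,:,::-1]
for r in optics.masks_of('cap1_mid','side'): print(round(r['conf'],2),np.round(r['extent']))
cv2.imwrite('pics/pour2.png',cv2.resize(s[90:320,230:470],(720,600*690//600),interpolation=cv2.INTER_CUBIC)[:600])
a=goal((584.2,201.3,210,-.344),-.0); b=goal(lip((0,0,230),-.21,.3),.3); delta(*b)
print('b->a rot',(R.from_matrix(b[1].T@a[1]).as_rotvec(degrees=True)/6).round(2),'shift b axes',(b[1].T@(a[0]-b[0])/40).round(2),'a axes',(a[1].T@(a[0]-b[0])/40).round(2))
E
```

```text
t: 14.8
ee_pos: [463.8, -186.9, 413.4]
orientation: [-2.341, -1.967, 0.637]
ft_force: [-0.2, -0.2, -4.5]
width: 9.8
grasp_force: 30.0
t 14.8 tray [ 492.2 -189.9  287.5] yaw/pitch/roll [-12.2  52.9   0.3] lip in ster [-39.2   0.6 230.1] q [-0.22  0.2   1.56 -0.31  1.65 -0.03] w 9.8
0.78 [353. 263.  24.  25.]
target [ 411.6 -176.3  334.1] rot [-5.7  -0.02  1.79] then shift(new axes) [ 0.41 -1.91  1.32] or shift(old axes) [ 0.66 -0.73  2.14]
b->a rot [-2.37 -0.61  1.96] shift b axes [10.39 -1.25 -1.86] a axes [ 9.82 -2.72 -3.01]
```

View pics/pour2.png

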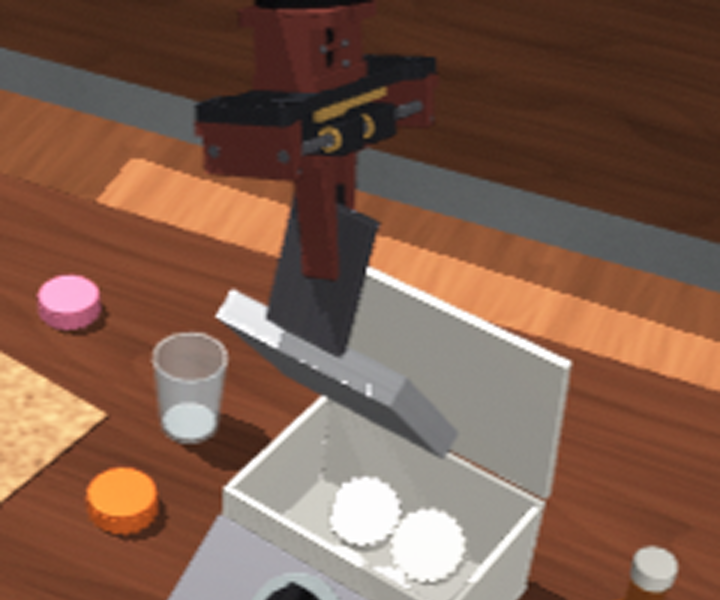

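```bash
python3 - <<'E'
from held import *
w=optics.get_image('wrist')[:,:,::-1]
for r in optics.masks_of('cap1_mid','wrist'): print(round(r['conf'],2),np.round(r['extent']))
cv2.imwrite('pics/w2.png',w)
E
```

```text
0.88 [511.  53.  66.  60.]
0.19 [419. 252.  51.  61.]
```

View pics/w2.png

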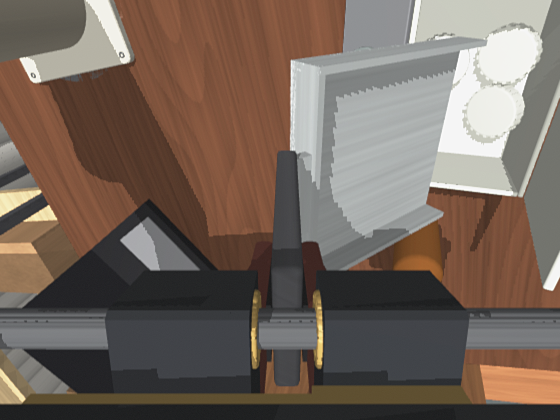

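The wrist view shows the tray empty and all three caps in the chamber, at (510,53), (492,112) and (450,60). Now the tray goes back.

```bash
python3 -m jog '[[0.11,-0.13,0.35,-0.95,0,0.3,0],[0.1,-0.17,0.33,-0.95,0,0.3,0],[0.09,-0.2,0.3,-0.95,0,0.3,0],[0.08,-0.24,0.28,-0.95,0,0.3,0],[0.08,-0.28,0.25,-0.95,0,0.3,0],[0.07,-0.31,0.22,-0.95,0,0.3,0],[0.4,-0.05,-0.06,-0.1,-0.03,0.08,0],[0.7,-0.09,-0.13,-0.17,-0.04,0.14,0],[0.75,-0.11,-0.15,-0.17,-0.04,0.14,0],[0.75,-0.12,-0.15,-0.17,-0.04,0.14,0],[0.75,-0.13,-0.16,-0.17,-0.04,0.14,0],[0.75,-0.14,-0.17,-0.17,-0.04,0.14,0],[0.75,-0.14,-0.17,-0.17,-0.04,0.14,0]]'
python3 - <<'E'
from held import *
q=report(); a=goal((578,196,150,-.344),0); delta(*a); 
for z in (150,60,4): q=track(z,*goal((578,196,z,-.344),0),q)
E
```

```text
t: 16.3
ee_pos: [436.3, 20.8, 306.3]
orientation: [2.106, 1.466, 0.063]
ft_force: [0.1, -0.1, -4.3]
width: 10.1
grasp_force: 30.0
t 16.3 tray [540.6  -5.8 235.2] yaw/pitch/roll [-15.7   9.   -0.1] lip in ster [ -4.  186.1 227.4] q [ 0.4  -0.04  2.13 -0.68  0.98  1.12] w 10.1
target [466.5 233.  203.4] rot [-1.25 -0.34  1.01] then shift(new axes) [ 5.42 -2.42 -0.29] or shift(old axes) [ 5.65 -1.84  0.19]
150 [ 0.83  0.39  1.96 -0.84  1.06  1.81] c 0.0
60 [ 0.83  0.55  1.99 -0.93  0.94  1.99] c 0.0
4 [ 0.83  0.67  1.99 -1.01  0.88  2.11] c 0.0
```

```bash
python3 -m jog '[[0.69,-0.24,0.02,-0.16,-0.04,0.13,0],[0.69,-0.25,0.01,-0.16,-0.04,0.13,0],[0.69,-0.25,0,-0.16,-0.04,0.13,0],[0.69,-0.27,0,-0.16,-0.04,0.13,0],[0.69,-0.28,-0.01,-0.16,-0.04,0.13,0],[0.69,-0.28,-0.02,-0.16,-0.04,0.13,0],[0.69,-0.29,-0.03,-0.16,-0.04,0.13,0],[0.69,-0.3,-0.04,-0.16,-0.04,0.13,0],[0,0,0,0,0,0,0],[0,0,0,0,0,0,0]]'
python3 - <<'E'
from held import *
q=report(); delta(*goal((578,196,15,-.344),0))
E
```

```text
t: 17.3
ee_pos: [463.6, 232.4, 204.5]
orientation: [2.065, 1.293, 0.161]
ft_force: [0.0, 0.6, -4.1]
width: 9.7
grasp_force: 30.0
t 17.3 tray [575.3 195.5 151.4] yaw/pitch/roll [-19.7  -0.2   0.1] lip in ster [-12.3 385.  155.6] q [ 0.84  0.39  1.96 -0.84  1.07  1.82] w 9.7
target [466.5 233.   68.4] rot [ 0.03 -0.01 -0.01] then shift(new axes) [ 0.88 -2.    2.6 ] or shift(old axes) [ 0.88 -2.01  2.6 ]
```

```bash
python3 -m jog '[[0.11,-0.25,0.33,0,0,0,0],[0.11,-0.25,0.33,0,0,0,0],[0.11,-0.25,0.33,0,0,0,0],[0.11,-0.25,0.32,0,0,0,0],[0.11,-0.25,0.32,0,0,0,0],[0.11,-0.25,0.32,0,0,0,0],[0.11,-0.25,0.32,0,0,0,0],[0.11,-0.25,0.32,0,0,0,0],[0.02,-0.06,0.07,0.03,0,0,0],[0.02,-0.06,0.07,0,0,0,0],[0.02,-0.06,0.07,0,0,0,0],[0,0,0,0,0,0,0],[0,0,0,0,0,0,0]]'
python3 - <<'E'
from held import *
q=report(); print(ctrl.get_obs()['ft_force'],ctrl.get_obs()['moment'])
E
```

```text
t: 18.6
ee_pos: [467.4, 233.5, 59.2]
orientation: [2.069, 1.292, 0.163]
ft_force: [0.4, 0.4, -3.7]
width: 9.8
grasp_force: 30.0
t 18.6 tray [579.  196.6   6. ] yaw/pitch/roll [-19.8  -0.1   0.3] lip in ster [ -8.9 386.8  10.2] q [ 0.83  0.66  1.99 -1.    0.88  2.1 ] w 9.8
[ 0.37004099  0.36472008 -3.66973497] [0.56804107 0.87139082 0.01269018]
```

```bash
python3 -m jog '[[0.01,-0.03,0.04,0,0,0,0],[0.005,-0.015,0.02,0,0,0,0],[0,0,0,0,0,0,0],[0,0,0,0,0,0,1],[0,0,0,0,0,0,1],[0,0,0,0,0,0,1],[0,0,0,0,0,0,1],[0,0,0,0,0,0,1],[0,0,0,0,0,0,1],[0,0,0,0,0,0,1],[0,0,-0.4,0,0,0,1],[0,0,-0.8,0,0,0,1],[0,0,-0.8,0,0,0,1],[0,0,-0.8,0,0,0,1],[0,0,-0.8,0,0,0,1],[0,0,0,0,0,0,1]]'
python3 - <<'E'
from held import *
st(); ct,cs=cam('top'),cam('side'); s=optics.get_image('side')[:,:,::-1];t=optics.get_image('top')[:,:,::-1]
for n in('top','side'):
  for r in optics.masks_of('tray',n): 
    print(n,round(r['conf'],2),np.round(r['extent'],1)); ys,xs=np.nonzero(r['pixels']); 
  # predicted bbox for tray+handle
  Rt=R.from_euler('Z',-.344).as_matrix(); up=np.array([-np.sin(.65),0,np.cos(.65)])
  pts=[(x,y,z) for x in(-75,75) for y in(-70,70) for z in(0,22)]+[tuple(np.array([-130,0,70])+25*up+[0,y,0]) for y in (-30,30)]
  u=proj(cam(n),np.array([579,196.6,4])+np.array(pts)@Rt.T); print('pred',(u.min(0)+u.max(0))/2,u.max(0)-u.min(0))
for n in ('lid_edge','timer_grip'): 
  for k in ('top','side'): print(n,k,[(round(r['conf'],2),np.round(r['extent'],1)) for r in optics.masks_of(n,k)])
cv2.imwrite('pics/s3.png',cv2.resize(s[150:350,150:420],(800,593),interpolation=cv2.INTER_CUBIC))
cv2.imwrite('pics/t3.png',t)
E
```

```text
t: 20.2
ee_pos: [404.2, 305.6, 167.4]
orientation: [2.07, 1.294, 0.169]
ft_force: [0.3, 0.3, 0.4]
width: 87.8
grasp_force: 0.0
{'t': np.float64(20.2), 'ee_pos': array([404.19, 305.64, 167.44]), 'qpos': array([ 1.02,  0.47,  1.93, -0.78,  1.11,  1.96]), 'ft_force': array([0.26, 0.31, 0.37]), 'width': np.float64(87.83), 'grasp_force': np.float64(0.0)}
top 0.78 [203.7 234.1  65.5  83.6]
pred [205.91003267 232.58960021] [65.44763173 86.44681286]
side 0.76 [211.4 228.8  92.7  55.8]
pred [208.86206744 231.02831031] [91.00738816 57.16554124]
lid_edge top [(0.75, array([366.6, 186.7,  92.2,  20.4])), (0.66, array([345.8, 268.1,  20.7,  25.1]))]
lid_edge side [(0.93, array([380.2, 216.5,  78.6,  80.4]))]
timer_grip top [(0.77, array([342.1, 263.8,  21.6,  25.4]))]
timer_grip side [(0.76, array([326.9, 297.6,  22.5,  26.9]))]
```

```bash
cat > lid.py <<'E'
from seq import *
c,s=np.cos(S0[2]),np.sin(S0[2]); RS=R.from_euler('Z',S0[2]).as_matrix()
def w(P): return np.array([S0[0],S0[1],0])+RS@np.array(P,float)
Gd=RS@np.array([[-1,0,0],[0,1,0],[0,0,-1]])   # tool down, y=+ster y
def rel(A,B): return (R.from_matrix(A[1].T@B[1]).as_rotvec(degrees=True)/6).round(2),(A[1].T@(B[0]-A[0])/40).round(2),(B[1].T@(B[0]-A[0])/40).round(2)
n=np.array([-np.sin(.6),0,np.cos(.6)]); K0=np.array([-115,0,57.4])+37*n
Gk=RS@np.array([[-np.cos(.6),0,np.sin(.6)],[0,1,0],[-np.sin(.6),0,-np.cos(.6)]])
E
python3 - <<'E'
from lid import *
o=ctrl.get_obs(); now_=(o['ee_pos'],R.from_rotvec(o['orientation']).as_matrix())
az=.35; M=(np.array([440,150,350.]),R.from_euler('Z',az).as_matrix()@np.array([[0,1,0],[1,0,0],[0,0,-1]]))
N=(w((125,0,350)),Gd); 
print('to M',rel(now_,M)); print('M->N',rel(M,N), N[0])
q=track('M',*M,np.array([.35,.1,1.8,0,1.2,0])); q=track('N',*N,np.array([-.3,.4,1.2,0,1.3,-1.5]))
for P in ((125,0,235),(75,0,240),(-55,0,115)): q=track(P,w(P),Gd,q)
q=track('knob',w(K0-80*-n),Gk,q); q=track('knob',w(K0-19*n),Gk,q)
for k in('top','side'): print(k,proj(cam(k),[w(K0),w(K0+7*n),w(K0-23*n)]).round(1).tolist())
E
```

```text
to M (array([ 4.93,  4.91, -7.35]), array([-3.83,  4.52, -1.3 ]), array([-3.87, -0.46, -4.65]))
M->N (array([ 0.  ,  0.  , -9.65]), array([-11.27,   2.8 ,   0.  ]), array([-8.36, -8.06,  0.  ])) [ 699.95386434 -234.95748748  350.        ]
M [ 0.3   0.03  1.83  0.    1.28 -0.05] c 0.0
N [-0.34  0.5   1.21  0.    1.43 -1.7 ] c 0.0
(125, 0, 235) [-0.34  0.59  1.33 -0.    1.22 -1.7 ] c 0.0
(75, 0, 240) [-0.35  0.5   1.46 -0.    1.18 -1.71] c 0.0
(-55, 0, 115) [-0.38  0.48  1.85 -0.    0.82 -1.74] c 0.0
knob [-0.48  0.12  2.43  0.74  0.11 -2.54] c 0.00565
knob [-0.45  0.41  2.27  0.76  0.11 -2.54] c 0.02244
top [[344.9, 267.1], [344.9, 268.6], [344.9, 262.3]]
side [[323.6, 295.1], [322.7, 294.6], [326.5, 296.8]]
```

```bash
cat > kn.py <<'E'
from lid import *
ax=RS@n; g=w(K0)
def kp(b,fl,th,back=0):
    G=R.from_rotvec(-ax*th).as_matrix()@Gk@R.from_euler('Z',np.pi*fl).as_matrix()@R.from_euler('Y',b,degrees=True).as_matrix()
    return g+(19-back)*G[:,2],G
def sol(P,Rm,q):
    Rt=R.from_matrix(Rm); f=lambda q:np.r_[(fk2(q,p)[0]-P)/100,(fk2(q,p)[1].inv()*Rt).as_rotvec()]
    r=least_squares(f,np.clip(q,lo+.005,hi-.005),bounds=(lo,hi)); return r.x,r.cost
if __name__=='__main__':
  for fl in (0,1):
   for tilt in (0,-10,10,20,30):
    b=tilt*(1 if fl==0 else -1)   # fl=0: +b turns z towards +x (=more vertical/back)
    for j4 in (0,1.5,3.1,-1):
     for j6 in (-2,0,2):
      q,c=sol(*kp(b,fl,0,80),[-.4,.3,2.3,j4,.4,j6]); 
      if c>1e-5: continue
      L=[q]; C=[]
      for th in (None,0,.3,.6,.9,1.2):
        q,c=sol(*kp(b,fl,th or 0),q); C.append(c); L.append(q)
      q,c=sol(*kp(b,fl,1.2,80),q); C.append(c); L.append(q)
      if max(C)<1e-4: print(fl,'b',b,'seed',j4,j6,[x.round(2).tolist() for x in (L[0],L[2],L[4],L[6],L[7])])
E
python3 kn.py
```

```text
0 b -10 seed 0 2 [[-0.64, 0.34, 2.57, 2.58, 0.57, 1.75], [-0.55, 0.57, 2.46, 2.76, 0.68, 1.63], [-0.45, 0.56, 2.46, 3.03, 0.63, 2.08], [-0.37, 0.51, 2.43, 3.27, 0.48, 2.52], [-0.35, 0.25, 2.52, 3.38, 0.32, 2.43]]
0 b -10 seed 1.5 0 [[-0.64, 0.34, 2.57, 2.58, 0.57, 1.75], [-0.55, 0.57, 2.46, 2.76, 0.68, 1.63], [-0.45, 0.56, 2.46, 3.03, 0.63, 2.08], [-0.37, 0.51, 2.43, 3.27, 0.48, 2.52], [-0.35, 0.25, 2.52, 3.38, 0.32, 2.43]]
0 b -10 seed 1.5 2 [[-0.64, 0.34, 2.57, 2.58, 0.57, 1.75], [-0.55, 0.57, 2.46, 2.76, 0.68, 1.63], [-0.45, 0.56, 2.46, 3.03, 0.63, 2.08], [-0.37, 0.51, 2.43, 3.27, 0.48, 2.52], [-0.35, 0.25, 2.52, 3.38, 0.32, 2.43]]
0 b -10 seed 3.1 0 [[-0.64, 0.34, 2.57, 2.58, 0.57, 1.75], [-0.55, 0.57, 2.46, 2.76, 0.68, 1.63], [-0.45, 0.56, 2.46, 3.03, 0.63, 2.08], [-0.37, 0.51, 2.43, 3.27, 0.48, 2.52], [-0.35, 0.25, 2.52, 3.38, 0.32, 2.43]]
0 b -10 seed 3.1 2 [[-0.64, 0.34, 2.57, 2.58, 0.57, 1.75], [-0.55, 0.57, 2.46, 2.76, 0.68, 1.63], [-0.45, 0.56, 2.46, 3.03, 0.63, 2.08], [-0.37, 0.51, 2.43, 3.27, 0.48, 2.52], [-0.35, 0.25, 2.52, 3.38, 0.32, 2.43]]
0 b 20 seed 0 -2 [[-0.46, 0
[... 11487 characters left out ...]
5, 1.07, 0.72, 1.14], [-0.87, 0.39, 2.14, 0.87, 0.85, 1.28]]
1 b -30 seed 3.1 0 [[-0.42, 0.28, 2.07, 0.02, 0.72, 1.34], [-0.42, 0.45, 2.09, 0.03, 0.53, 1.33], [-0.6, 0.48, 2.09, 0.57, 0.62, 1.21], [-0.77, 0.54, 2.15, 1.07, 0.72, 1.14], [-0.87, 0.39, 2.14, 0.87, 0.85, 1.28]]
1 b -30 seed -1 0 [[-0.42, 0.28, 2.07, 0.02, 0.72, 1.34], [-0.42, 0.45, 2.09, 0.03, 0.53, 1.33], [-0.6, 0.48, 2.09, 0.57, 0.62, 1.21], [-0.77, 0.54, 2.15, 1.07, 0.72, 1.14], [-0.87, 0.39, 2.14, 0.87, 0.85, 1.28]]
1 b -30 seed -1 2 [[-0.42, 0.28, 2.07, 0.02, 0.72, 1.34], [-0.42, 0.45, 2.09, 0.03, 0.53, 1.33], [-0.6, 0.48, 2.09, 0.57, 0.62, 1.21], [-0.77, 0.54, 2.15, 1.07, 0.72, 1.14], [-0.87, 0.39, 2.14, 0.87, 0.85, 1.28]]
```

```bash
cat >> lid.py <<'E'
Gd=Gd@np.diag([-1.,-1,1])
E
python3 - <<'E'
from lid import *
o=ctrl.get_obs(); A=(o['ee_pos'],R.from_rotvec(o['orientation']).as_matrix()); q=o['qpos']
B=(np.array([404,305,350.]),Gd); N=(w((125,0,350)),Gd)
print('A->B',rel(A,B)); print('B->N',rel(B,N))
q=track('B',*B,q)
for k in (.25,.5,.75,1): q=track(k,B[0]*(1-k)+N[0]*k,Gd,q)
for P in ((125,0,235),(75,0,240),(-55,0,115),(-55,0,200)): q=track(P,w(P),Gd,q)
E
```

```text
A->B (array([ 6.99, -2.03, 12.1 ]), array([-1.06,  2.79, -3.57]), array([-0.02, -0.08, -4.65]))
B->N (array([0., 0., 0.]), array([10.05, 11.66,  0.  ]), array([10.05, 11.66,  0.  ]))
B [0.62 0.1  1.75 0.   1.29 2.4 ] c 0.0
0.25 [0.32 0.1  1.75 0.   1.29 2.1 ] c 0.0
0.5 [0.04 0.18 1.66 0.   1.3  1.82] c 0.0
0.75 [-0.18  0.32  1.48  0.    1.34  1.6 ] c 0.0
1 [-0.34  0.5   1.21 -0.    1.43  1.44] c 0.0
(125, 0, 235) [-0.34  0.59  1.33 -0.    1.22  1.44] c 0.0
(75, 0, 240) [-0.35  0.5   1.46 -0.    1.18  1.43] c 0.0
(-55, 0, 115) [-0.38  0.48  1.85 -0.    0.82  1.4 ] c 0.0
(-55, 0, 200) [-0.38  0.35  1.8  -0.    0.99  1.4 ] c 0.0
```

```bash
python3 -m jog '[[-0.21,0.56,-0.71,0,0,0,0],[-0.21,0.56,-0.71,0,0,0,0],[-0.21,0.56,-0.71,0,0,0,0],[-0.21,0.56,-0.71,0,0,0,0],[-0.21,0.56,-0.71,0,0,0,0]]'
python3 - <<'E'
from lid import *
o=ctrl.get_obs(); A=(o['ee_pos'],R.from_rotvec(o['orientation']).as_matrix()); q=o['qpos']; print(A[0],q.round(2))
B=(np.array([500,60,350.]),A[1]); q=track('B',*B,q); print(rel(A,B)); C=(B[0],Gd); print(rel(B,C)); print(rel(C,(w((125,0,350)),Gd)))
for k in (.25,.5,.75,1): q=track(k,B[0],B[1]@R.from_rotvec(R.from_matrix(B[1].T@Gd).as_rotvec()*k).as_matrix(),q)
E
```

```text
t: 21.1
ee_pos: [404.6, 304.8, 351.5]
orientation: [2.068, 1.292, 0.16]
ft_force: [0.3, 0.8, 1.0]
width: 51.6
grasp_force: 0.0
[404.62260453 304.77841615 351.54189885] [ 1.01  0.22  1.79 -0.69  1.41  1.68]
B [ 0.49  0.03  2.01 -0.81  1.07  1.34] c 0.0
(array([0., 0., 0.]), array([-3.89,  3.43,  4.03]), array([-3.89,  3.43,  4.03]))
(array([ 6.99, -2.03, 12.1 ]), array([0., 0., 0.]), array([0., 0., 0.]))
(array([0., 0., 0.]), array([6.43, 6.17, 0.  ]), array([6.43, 6.17, 0.  ]))
0.25 [ 0.42  0.06  1.91 -0.6   1.16  1.46] c 0.0
0.5 [ 0.32  0.08  1.82 -0.4   1.23  1.59] c 0.0
0.75 [ 0.21  0.1   1.77 -0.2   1.27  1.73] c 0.0
1 [0.1  0.1  1.76 0.   1.29 1.88] c 0.0
```

```bash
python3 -m jog '[[-0.56,0.49,0.57,0,0,0,0],[-0.56,0.49,0.57,0,0,0,0],[-0.56,0.49,0.57,0,0,0,0],[-0.56,0.49,0.57,0,0,0,0],[-0.56,0.49,0.58,0,0,0,0],[-0.56,0.49,0.58,0,0,0,0],[-0.56,0.49,0.58,0,0,0,0],[0,0,0,0.5,-0.14,0.86,0],[0,0,0,0.5,-0.14,0.86,0],[0,0,0,0.5,-0.14,0.86,0],[0,0,0,0.5,-0.14,0.86,0],[0,0,0,0.5,-0.14,0.86,0],[0,0,0,0.5,-0.14,0.86,0],[0,0,0,0.5,-0.15,0.87,0],[0,0,0,0.5,-0.15,0.87,0],[0,0,0,0.5,-0.15,0.87,0],[0,0,0,0.5,-0.15,0.87,0],[0,0,0,0.5,-0.15,0.87,0],[0,0,0,0.5,-0.15,0.87,0],[0,0,0,0.5,-0.15,0.87,0]]' && python3 -m jog '[[0,0,0,0.49,-0.14,0.83,0],[0.71,0.68,0,0,0,0,0],[0.71,0.68,0,0,0,0,0],[0.71,0.68,0,0,0,0,0],[0.71,0.68,0,0,0,0,0],[0.71,0.68,0,0,0,0,0],[0.71,0.68,0,0,0,0,0],[0.71,0.69,0,0,0,0,0],[0.71,0.69,0,0,0,0,0],[0.71,0.69,0,0,0,0,0],[0,0,0,0,0,0,0]]'
python3 - <<'E'
from lid import *
o=ctrl.get_obs(); A=(o['ee_pos'],R.from_rotvec(o['orientation']).as_matrix()); print(A[0],o['qpos'].round(2)); print(rel(A,(w((125,0,235)),Gd)))
E
```

```text
t: 23.1
ee_pos: [499.5, 59.5, 348.7]
orientation: [3.086, -0.192, 0.01]
ft_force: [0.3, 0.4, -0.9]
width: 0.5
grasp_force: 0.0
t: 24.2
ee_pos: [700.0, -237.8, 346.0]
orientation: [-3.123, 0.331, 0.005]
ft_force: [-1.3, 0.2, -1.0]
width: 0.4
grasp_force: 0.0
[ 699.95511232 -237.79569917  346.00656865] [-0.34  0.5   1.22  0.    1.42  1.44]
(array([-0.  ,  0.03, -0.01]), array([-0.01, -0.07,  2.78]), array([-0.01, -0.07,  2.78]))
```

```bash
python3 -m jog '[[0,0,0.9,0,0,0,0],[0,0,0.9,0,0,0,0],[0,0,0.9,0,0,0,0],[-0.3,0,0,0,0,0,0],[-0.4,0,0,0,0,0,0],[-0.42,0,0,0,0,0,0],[-0.29,0,0.03,0,0,0,0],[-0.29,0,0.03,0,0,0,0],[-0.3,0,0.04,0,0,0,0],[-0.29,0,0.14,0,0,0,0],[-0.29,0,0.14,0,0,0,0],[-0.29,0,0.14,0,0,0,0]]'
python3 - <<'E'
from lid import *
st(); o=ctrl.get_obs(); print(RS.T@(o['ee_pos']-[S0[0],S0[1],0]))
for r in optics.masks_of('lid_edge','side'): print(round(r['conf'],2),np.round(r['extent'],1))
E
```

```text
t: 25.4
ee_pos: [586.2, -209.4, 220.0]
orientation: [-3.123, 0.324, 0.0]
ft_force: [2.4, -1.3, 0.2]
width: 0.6
grasp_force: 0.6
{'t': np.float64(25.4), 'ee_pos': array([ 586.21, -209.36,  220.01]), 'qpos': array([-0.36,  0.42,  1.64,  0.  ,  1.08,  1.41]), 'ft_force': array([ 2.42, -1.32,  0.21]), 'width': np.float64(0.64), 'grasp_force': np.float64(0.62)}
[  8.42141078   1.32073006 220.01336728]
0.93 [380.2 216.5  78.6  80.4]
```

```bash
python3 -m jog '[[-0.22,0,0.25,0,0,0,0],[-0.22,0,0.25,0,0,0,0],[-0.22,0,0.25,0,0,0,0],[-0.16,0,0.28,0,0,0,0],[-0.16,0,0.28,0,0,0,0],[-0.16,0,0.29,0,0,0,0],[-0.07,0,0.25,0,0,0,0],[-0.05,0,0.25,0,0,0,0],[-0.05,0,0.25,0,0,0,0],[-0.03,0,0.15,0,0,0,0],[0,0,0.08,0,0,0,0],[0,0,0.05,0,0,0,0],[0,0,0.03,0,0,0,0],[0,0,0,0,0,0,0]]'
python3 - <<'E'
from lid import *
st(); o=ctrl.get_obs(); print(RS.T@(o['ee_pos']-[S0[0],S0[1],0]))
E
```

```text
t: 26.85
ee_pos: [534.1, -198.3, 117.7]
orientation: [-3.123, 0.324, 0.002]
ft_force: [-14.0, 5.7, 42.4]
width: 0.6
grasp_force: 21.2
{'t': np.float64(26.85), 'ee_pos': array([ 534.05, -198.31,  117.71]), 'qpos': array([-0.38,  0.49,  1.82,  0.  ,  0.84,  1.4 ]), 'ft_force': array([-14.03,   5.72,  42.4 ]), 'width': np.float64(0.6), 'grasp_force': np.float64(21.16)}
[-44.89759673   1.25648253 117.70514003]
```

```bash
python3 -m jog '[[0,0,-0.3,0,0,0,0],[0,0,-0.8,0,0,0,0],[0,0,-0.8,0,0,0,0.5],[0,0,-0.8,0,0,0,0.5]]'
python3 - <<'E'
from kn import *
o=ctrl.get_obs(); A=(o['ee_pos'],R.from_rotvec(o['orientation']).as_matrix()); q=o['qpos']
B=kp(-25,1,0,90); print(A[0],B[0],rel(A,B)); q=track('B',*B,q); q=track('g',*kp(-25,1,0,0),q)
for th in (.3,.6,.9,1.25): q=track(th,*kp(-25,1,th,0),q)
E
```

```text
t: 27.25
ee_pos: [534.2, -198.5, 222.6]
orientation: [-3.123, 0.324, 0.002]
ft_force: [0.4, -0.2, -0.4]
width: 13.1
grasp_force: 0.0
[ 534.18480003 -198.46283306  222.60499002] [ 433.47920217 -178.16042662  157.98859614] (array([-0.02,  1.58,  0.03]), array([-2.57,  0.02,  1.62]), array([-2.8 ,  0.03,  1.18]))
B [-0.44  0.22  2.13  0.06  0.63  1.29] c 0.0
g [-0.43  0.43  2.14  0.09  0.41  1.27] c 0.0
0.3 [-0.51  0.44  2.14  0.4   0.46  1.18] c 0.0
0.6 [-0.6   0.46  2.14  0.67  0.52  1.13] c 0.0
0.9 [-0.67  0.48  2.16  0.92  0.57  1.1 ] c 0.0
1.25 [-0.75  0.52  2.2   1.21  0.63  1.07] c 0.0
```

```bash
python3 -m jog '[[-0.5,0,0.2,0,0,0,1],[-0.7,0,0.3,0,0.4,0,1],[-0.7,0,0.3,0,0.4,0,1],[-0.5,0.02,0.3,0,0.4,0,1],[-0.3,0,0.2,0,0.38,0,1],[0,0,0,0,0,0,1],[0,0,0,0,0,0,1]]'
python3 - <<'E'
from kn import *
o=ctrl.get_obs(); A=(o['ee_pos'],R.from_rotvec(o['orientation']).as_matrix()); print(A[0],rel(A,kp(-25,1,0,0)))
c=cam('wrist'); im=optics.get_image('wrist')[:,:,::-1].copy()
for r in optics.masks_of('timer_grip','wrist'): 
    ys,xs=np.nonzero(r['pixels']); print(round(r['conf'],2),np.round(r['extent'],1),xs.mean(),ys.mean())
X=np.array([np.cos(.6),0,np.sin(.6)]); Y=np.array([0,1,0])
pts=[K0,K0+7*n+26.5*X+7*Y,K0+7*n+26.5*X-7*Y,K0+7*n-26.5*X+7*Y,K0+7*n-26.5*X-7*Y]+[K0-23*n+28*(np.cos(t)*X+np.sin(t)*Y) for t in np.arange(0,6.28,.785)]+[np.array([-85,105,118]),np.array([-85,-105,118]),np.array([-75,105,85]),np.array([-75,-105,85])]
for P in pts:
    u=proj(c,w(P))[0]; cv2.circle(im,tuple(int(v) for v in np.clip(u,-999,999)),3,(0,0,255),1)
print(proj(c,[w(P) for P in pts[:5]]).round())
cv2.imwrite('pics/w3.png',im)
E
```

```text
t: 27.95
ee_pos: [431.7, -178.0, 166.0]
orientation: [3.099, -0.322, 0.256]
ft_force: [0.9, -0.8, 0.3]
width: 69.0
grasp_force: 0.0
[ 431.69382667 -177.95893861  166.03953914] (array([-0.02, -0.01,  0.02]), array([ 0.01, -0.  ,  2.46]), array([ 0.01, -0.  ,  2.46]))
0.9 [287.  206.   76.7  94.2] 285.48292058070024 198.37147736976942
[[287. 217.]
 [275. 191.]
 [298. 191.]
 [276. 253.]
 [297. 253.]]
```

View pics/w3.png

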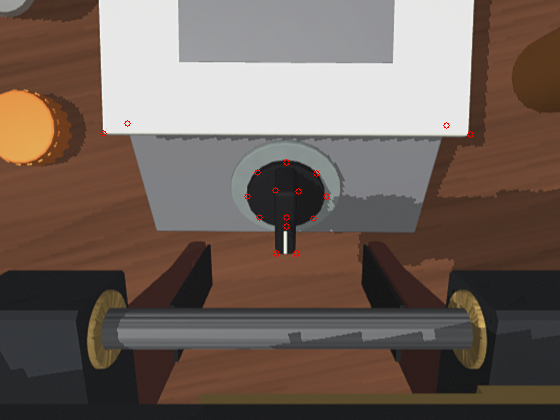

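The last view shows the lid shut, and the knob bar at (286,190-253) lies on the predicted outline. Going in to grip.

```bash
python3 -m jog '[[0,0,0.4,0,0,0,1],[0,0,0.4,0,0,0,1],[0,0,0.4,0,0,0,1],[0,0,0.4,0,0,0,1],[0,0,0.4,0,0,0,1],[0,0,0.38,0,0,0,1],[0,0,0,0,0,0,1],[0,0,0,0,0,0,0],[0,0,0,0,0,0,0],[0,0,0,0,0,0,0],[0,0,0,0,0,0,0],[0,0,0,0,0,0,0],[0,0,0,0,0,0,0],[0,0,0,0,0,0,0],[0,0,0,0,0,0,0],[0,0,0,0,0,0,0]]'
python3 - <<'E'
from kn import *
st(); o=ctrl.get_obs(); A=(o['ee_pos'],R.from_rotvec(o['orientation']).as_matrix()); print(rel(A,kp(-25,1,0,0)))
# body twist per 0.1 rad about knob axis through K0
G=A[1]; a=G.T@ax; L=G.T@(g-A[0]); Rr=R.from_rotvec(-a*.1); print('axis',a.round(3),'per .1rad shift',((L-Rr.apply(L))/40).round(3),'turn',(-a*np.degrees(.1)/6).round(3))
E
```

```text
t: 29.65
ee_pos: [446.1, -180.6, 71.6]
orientation: [3.099, -0.322, 0.255]
ft_force: [0.5, -0.3, -0.3]
width: 19.1
grasp_force: 0.0
{'t': np.float64(29.65), 'ee_pos': array([ 446.13, -180.61,   71.59]), 'qpos': array([-0.43,  0.42,  2.14,  0.09,  0.42,  1.26]), 'ft_force': array([ 0.55, -0.26, -0.3 ]), 'width': np.float64(19.11), 'grasp_force': np.float64(0.0)}
(array([-0.02, -0.  ,  0.03]), array([0.03, 0.01, 0.07]), array([0.03, 0.01, 0.07]))
axis [-0.422 -0.003 -0.906] per .1rad shift [ 0.002 -0.02  -0.001] turn [0.403 0.003 0.866]
```

```bash
python3 -m jog '[[0,0,0,0,0,0,0],[0,0,0,0,0,0,0],[0,0,0,0,0,0,0],[0,-0.02,0,0.4,0,0.87,0],[0,-0.02,0,0.4,0,0.87,0],[0,-0.02,0,0.4,0,0.87,0],[0,-0.02,0,0.4,0,0.87,0],[0,-0.02,0,0.4,0,0.87,0],[0,-0.02,0,0.4,0,0.87,0],[0,-0.02,0,0.4,0,0.87,0],[0,-0.02,0,0.4,0,0.87,0],[0,-0.02,0,0.4,0,0.87,0],[0,-0.02,0,0.4,0,0.87,0],[0,-0.02,0,0.4,0,0.87,0],[0,-0.02,0,0.4,0,0.87,0],[0,0,0,0,0,0,0],[0,0,0,0,0,0,0]]'
python3 - <<'E'
from kn import *
st(); o=ctrl.get_obs(); A=(o['ee_pos'],R.from_rotvec(o['orientation']).as_matrix()); print(rel(A,kp(-25,1,1.2,0)),o['moment'])
E
```

```text
t: 31.35
ee_pos: [451.9, -173.5, 74.5]
orientation: [-2.063, 1.55, -0.257]
ft_force: [2.8, 4.2, 1.3]
width: 14.0
grasp_force: 30.0
{'t': np.float64(31.35), 'ee_pos': array([ 451.88, -173.5 ,   74.48]), 'qpos': array([-0.74,  0.51,  2.19,  1.15,  0.62,  1.09]), 'ft_force': array([2.82, 4.17, 1.32]), 'width': np.float64(14.01), 'grasp_force': np.float64(29.99)}
(array([ 0.01,  0.  , -0.03]), array([0.05, 0.  , 0.06]), array([0.05, 0.  , 0.06])) [ 0.41901103 -0.21549653  0.06539944]
```

```bash
python3 -m jog '[[0,0,0,0,0,0,0.35],[0,0,0,0,0,0,0.35],[0,0,0,0,0,0,0.35],[0,0,0,0,0,0,0.35],[0,0,-0.2,0,0,0,0.35],[0,0,-0.4,0,0,0,0.35],[0,0,-0.6,0,0,0,0.35],[0,0,-0.8,0,0,0,0.35],[0,0,-0.8,0,0,0,0.35],[0,0,-0.8,0,0,0,0.35],[0,0,0,0,0,0,0.35]]'
python3 - <<'E'
from kn import *
from h import *
st()
for n_ in('top','side','wrist'):
  im=optics.get_image(n_); 
  for t in ('lid_edge','timer_grip','tray','white_bottle','oil_bottle','beaker'):
    print(n_,t,[(round(r['conf'],2),np.round(r['extent'],0).tolist()) for r in optics.masks_of(t,n_)[:2]])
  if n_=='wrist':
    # bar orientation: white pointer / bar mask principal axis vs predicted
    c=cam('wrist'); X=np.array([np.cos(.6),0,np.sin(.6)]); Y=np.array([0,1,0])
    d=R.from_rotvec(-n*1.2).apply(X); print('pred bar ends at 1.2',proj(c,[w(K0+7*n+26*d),w(K0+7*n-26*d)]).round().tolist(),'at 0',proj(c,[w(K0+7*n+26*X),w(K0+7*n-26*X)]).round().tolist())
    g_=im.max(2).astype(int); sp=(im.min(2)>150)
    for r in optics.masks_of('timer_grip','wrist')[:1]:
      m=cv2.dilate(r['pixels'].astype(np.uint8),np.ones((3,3))); ys,xs=np.nonzero(m&sp); print('pointer px',len(xs),xs.min() if len(xs) else 0,xs.max() if len(xs) else 0,ys.min() if len(xs) else 0,ys.max() if len(xs) else 0)
E
```

```text
t: 32.45
ee_pos: [385.6, -220.0, 197.6]
orientation: [-2.066, 1.552, -0.266]
ft_force: [0.1, 0.5, -0.1]
width: 30.8
grasp_force: 0.0
{'t': np.float64(32.45), 'ee_pos': array([ 385.63, -220.01,  197.58]), 'qpos': array([-0.94,  0.21,  2.17,  0.78,  0.89,  1.37]), 'ft_force': array([ 0.09,  0.46, -0.08]), 'width': np.float64(30.82), 'grasp_force': np.float64(0.0)}
top lid_edge [(0.91, [354.0, 219.0, 89.0, 72.0])]
top timer_grip [(0.68, [342.0, 263.0, 19.0, 18.0])]
top tray [(0.72, [203.0, 234.0, 65.0, 84.0])]
top white_bottle [(0.86, [112.0, 245.0, 42.0, 26.0])]
top oil_bottle [(0.61, [434.0, 240.0, 38.0, 30.0])]
top beaker [(0.61, [271.0, 182.0, 24.0, 25.0])]
side lid_edge [(0.81, [363.0, 255.0, 93.0, 56.0])]
side timer_grip [(0.5, [321.0, 302.0, 20.0, 19.0])]
side tray [(0.61, [208.0, 231.0, 84.0, 54.0])]
side white_bottle [(0.55, [208.0, 231.0, 80.0, 56.0])]
side oil_bottle [(0.58, [434.0, 310.0, 40.0, 73.0])]
side beaker []
wrist lid_edge [(0.86, [168.0, 132.0, 188.0, 264.0]), (0.62, [128.0, 243.0, 73.0, 51.0])]
wrist timer_grip [(0.57, [285.0, 192.0, 66.0, 79.0])]
wrist tray [(0.84, [238.0, 376.0, 18.0, 34.0])]
wrist white_bottle []
wrist oil_bottle [(0.55, [169.0, 132.0, 191.0, 265.0])]
wrist beaker [(0.94, [127.0, 242.0, 73.0, 54.0])]
pred bar ends at 1.2 [[286.0, 177.0], [286.0, 230.0]] at 0 [[254.0, 195.0], [317.0, 215.0]]
pointer px 54 285 287 212 231
```

```bash
python3 -c "
from workcell import ctrl
print(ctrl.close_job())"
```

```text
the job is handed in; nothing more can be done
None
```

I handed the job in at about 32 s. The pictures show all three caps in the steriliser, the empty tray back flat on its mat, the lid shut and the knob at its end stop. The bottles and the beaker did not visibly move. `close_job` returned no verdict.

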